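# Lock the microscope deck and load the toppled bottles

## Task

First lock the sliding microscope deck: slide it until the hole in its metal tongue lines up with the hole in the yellow block below, and push the orange-headed pin down through both until its head sits on the tongue. Only then take the toppled square bottles from the table and stand every one upright on the black deck, wholly on it, leaving the deck locked. Leave the other lab things standing where they are.

Things in the scene. Friction and masses are not known exactly. Their poses are not given: they have to be found in the camera images.
- block_hole (a point): Centre of the mouth of the 17 mm through-hole in the fixed yellow block, 56 mm square, 40 mm high; x and y are the stage's axes, z up. The tongue passes 3 mm above. From this point the fixed stage also has, beyond the deck, a grey ledge 50 mm high (x +143 to +211, y -95 to +345 mm) and behind it the black microscope body (x from +210 on, y 0 to +320 mm, up to 185 mm high).
- deck (a joint): Position in m of the black sliding deck along the stage's y axis (to the left as seen from the robot; travel -0.05 to 0.11). At 0 the tongue's hole is exactly over the block's hole. There is no stop or detent there; about 3 N of friction holds the deck where it is left.
- deck_top (a point): Point on the upper face of the sliding deck, 55 mm above the table; x and y axes along the deck, z up. The flat deck reaches from x -55 to +55 mm and from y -180 to +155 mm of this point. Three 60 mm light grey squares, flush with the deck and centred at y -70, +25 and +120 mm (x 0), show places for bottles.
- tongue_hole (a point): Centre of the upper mouth of the 17 mm hole in the aluminium tongue (12 mm thick, 50 mm wide) that sticks out of the deck towards the robot; at x -85, y -110 mm of the deck point, flush with the deck's top.
- deck_handle (a point): On the deck's red upright grip plate: 44 mm along x, 12 mm thick along y, 45 mm high above the deck, at y -155 mm of the deck point. This point lies 30 mm above the deck; pinch it from above across its thickness and slide it along y.
- pin_head (a point): Centre of the orange square head (26 x 26 mm, 40 mm high) of the locking pin; z points from the tip towards the head. Below the head is a steel shank of 14 mm diameter and 50 mm length with a tapered tip. It starts upright in the blue parking block (70 mm square, 55 mm high, hole 18 mm), head resting on the block. About 90 g.
- pin_tip (a point): Lower tip of the locking pin's shank, 70 mm from the centre of the head along the pin's axis. With the pin fully home in the deck the tip is 5 mm above the table.
- bottle_a: Square white plastic media bottle, 46 x 46 mm, 106 mm tall over its round blue screw cap (cap 34 mm across, the top 20 mm; square body the bottom 80 mm; a blue band round it), about 160 g. It starts lying on one of its flat sides. Its origin is its very centre, 53 mm from either end; its z axis points from the base towards the cap. None if this bottle is absent.
- bottle_b: Square white plastic media bottle, 46 x 46 mm, 106 mm tall over its round green screw cap (cap 34 mm across, the top 20 mm; square body the bottom 80 mm; a green band round it), about 160 g. It starts lying on one of its flat sides. Its origin is its very centre, 53 mm from either end; its z axis points from the base towards the cap. None if this bottle is absent.
- bottle_c: Square white plastic media bottle, 46 x 46 mm, 106 mm tall over its round yellow screw cap (cap 34 mm across, the top 20 mm; square body the bottom 80 mm; a yellow band round it), about 160 g. It starts lying on one of its flat sides. Its origin is its very centre, 53 mm from either end; its z axis points from the base towards the cap. None if this bottle is absent.
- amber: Round amber jar, 60 mm across, 75 mm tall, standing; origin under its base. A bystander.
- dishes: Stack of three petri dishes, 90 mm across and 45 mm high; origin under its base. A bystander.
- tipbox: Blue pipette-tip box, 85 x 120 mm, 56 mm high; origin under its base. A bystander.
- weight: Brass cylinder, 44 mm across, 50 mm high; origin under its base. A bystander.
- micrometer: Micrometer head, 120 mm long, 22 mm thick, lying; origin at its underside. A bystander.
Not all that is in view belongs to the job. What is shaped like the bottle_a but purple or turquoise is not meant.

How it is judged:
On the way, in this order (a step that is already met when the one before it is completed fails the run):
1. the deck's hole is over the block's hole and the pin is fully home through both (value of joint deck between -0.004 and 0.004 m and horizontal distance between pin_tip and block_hole below 0.005 m and horizontal distance between pin_head and tongue_hole below 0.006 m and height (world z) of pin_tip below 0.009 m and angle between pin_head's own z axis and vertical below 0.12 rad), for 0.2 s.
2. after that, every bottle stands upright on the deck (x of bottle_a in the frame of deck_top between -0.036 and 0.036 m and y of bottle_a in the frame of deck_top between -0.13 and 0.136 m and z of bottle_a in the frame of deck_top between 0.049 and 0.057 m and angle between each of bottle_a, bottle_b, bottle_c's own z axis and vertical below 0.1 rad and linear speed of each of bottle_a, bottle_b, bottle_c below 0.03 m/s and x of bottle_b in the frame of deck_top between -0.036 and 0.036 m and y of bottle_b in the frame of deck_top between -0.13 and 0.136 m and z of bottle_b in the frame of deck_top between 0.049 and 0.057 m and x of bottle_c in the frame of deck_top between -0.036 and 0.036 m and y of bottle_c in the frame of deck_top between -0.13 and 0.136 m and z of bottle_c in the frame of deck_top between 0.049 and 0.057 m), for 0.2 s.
At the end, for the whole second after the job is handed in: Deck within 4 mm of lined up; pin upright (0.12 rad) in both holes, tip under 9 mm above the table; every bottle present upright (0.1 rad), at rest, standing on the deck with its centre within 36 mm of the deck's middle line and between y -130 and +136 mm of the deck point (all of step 1 and all of step 2); the robot touches nothing.
It fails at once if one of the other lab things is moved more than 40 mm (distance of any of amber, dishes, tipbox, weight, micrometer from where it was at the start of the episode above 0.04 m).
It fails at once if the amber jar is tipped over (angle between amber's own z axis and vertical above 0.5 rad).
Of bottle_a, bottle_b, bottle_c only 2 to 3 are there at a start; the rules pass over those that are not, and their reading is None.
At some moment in a run one of bottle_a, bottle_b, bottle_c may be knocked a few centimetres aside while the robot is not near it.
Once in a run the grip may slacken for a moment while it holds something.
It also fails if it takes over 210 s, if anything falls off the work surface, if the arm or the gripper's body presses on something with over 40 N, if the wrist force passes 120 N, or if a joint passes its speed limit or range.

## Robot

A 6-joint arm with a two-finger parallel gripper is mounted at the origin on the work surface. World frame = base frame: x ahead of the robot, y to its left, z up, the work surface at z = 0. Lengths are in m, angles in rad, forces in N, time in s.
With the tool pointing down it reaches from about 0.275 to 0.975 m from the base axis. Payload 8.4 kg.
Tool frame: the origin (TCP) lies on the centre line of the jaws, within the pads' length; the fingertips stand 22 mm ahead of it and the grasp point (between the pads) lies 3 mm ahead of it; z points along the fingers, y is the line along which they close (so a half turn about z gives the same grasp; the last joint's range is limited). The gripper opens to 92 mm and grips with 3 to 60 N. Pads are 20 mm wide; open, the fingers measure 128 mm over their backs; the gripper's body (75 mm by 189 mm) begins 69 mm behind the grasp point.
Start: joints at [-1.224, 0.353, 1.633, -0, 1.155, -0.002], TCP at [0.214, -0.587, 0.237] pointing down, gripper open.
Joint ranges: [-2.63, 2.63], [-0.92, 2.1], [0.06, 2.66], [-1.3, 4.44], [0, 2.69], [-3.02, 3.02]. Speed limits (rad/s): [2.22, 2.22, 2.79, 3.14, 3.14, 3.14].

## Interface

Orientations are given as a rotation vector (axis times angle).
In Python, from workcell import sensors, viewer, ctrl gives the robot as it stands.
- The arm moves only by the tool servo_tool, never from a script. Its argument "series" is a list of rows, each a list of 3 entries, a list of its own where there are three numbers: the opening, from 0 (shut) to 1 (fully open), then the shift along the tool's x, y, z as a fraction of full scale, then the turn, a rotation vector about the tool's x, y, z as a fraction of full scale. A call has 1 to 5 rows; each row is the pose to reach, as a shift and turn from the pose commanded when the call began, along the tool's axes at that moment; what a row does not reach only later rows make up. Full scale, the value 1, is 0.8 m for a shift and 1.5 rad for a turn. A row lasts 1/8 s, in which the tool goes at most 62.5 mm and 10.7 degrees, less where a joint would pass 70% of its speed; a pose out of reach is approached as far as the arm can. A call with a number of a shift or a turn outside -1 to 1 is refused whole. A call with a gripper value outside its range is refused whole. The fingers move at their own pace and stop on an object; the grip force is fixed at half the most. Time passes only in rows, so rows that repeat a pose let the fingers close. It gives the time, the measured TCP pose, the force, the opening and the grip force at its end, in the units of the state.
- sensors.sense(): the state, without advancing time (a new reading comes with each control period).
- viewer.get_image(name): name is "scene" or "top" or "wrist"; returns a dict with "color" (384x512x3 uint8, red, green, blue), "fx", "fy", "cx", "cy" (pixels), "rvec" (rotation vector, rad) and "tvec" (3), from world to camera coordinates, as OpenCV has them; the wrist camera has in their place "T_tool_cam" (4x4, takes a point from camera to tool coordinates, whose origin is the TCP and whose axes are the flange's). Camera axes: x right, y down, z forward; pixel columns grow to the right and rows downward; lengths in m; the calibration is good to about 2 mm. A picture is of the moment at which its call begins: read the wrist's pose just before it. There is no depth.
- ctrl.close_job(): hands the job in; it is judged then, once.
The state is a dict: "time": time; "joints": joint angles; "dq": joint speeds; "tau": joint torques, N m; "tool_pos": TCP position; "tcp_rot": TCP orientation; "wrist_force": force on the tool from outside, world axes, zero at the start; "wrist_torque": the same for the moment, N m; "gripper_width": finger opening in m; "grasp_force": force on a finger pad.
Only numpy, scipy, OpenCV 4.12 (cv2) and the standard library are available. Lean on these libraries where they do the work, as an engineer would, in place of code of your own. Each camera call takes 0.05 s, during which the arm holds its last target. There are 200 camera calls.

## Working session

There is one attempt and no reset: what is moved stays moved. The work goes in short steps, Python scripts to look and compute and a tool call to move; the robot and the scene stay as the last step left them, time stands still between calls to the robot, and variables do not carry over. Pictures are saved under pics/ and viewed, at most 14 in all, crops included, and the job is handed in when it is done.

Besides the shell and the picture viewer there is one more tool, called as name(argument=value, ...) on one line, values as JSON. servo_tool: Moves the arm, as the interface text tells. Shift numbers are shares of 0.8 m and turn numbers shares of 1.5 rad, none past 1 either way. Its arguments: {"type":"object","properties":{"series":{"type":"array"}},"required":["series"]}

```bash
mkdir -p pics
python3 - <<'E'
from workcell import sensors, viewer
import cv2,pickle
s=sensors.sense();print(s)
d={}
for n in("scene","top"):
    i=viewer.get_image(n);d[n]=i
    cv2.imwrite(f"pics/{n}0.png",cv2.resize(i["color"][:,:,::-1],(800,600),interpolation=cv2.INTER_CUBIC))
    print(n,{k:v for k,v in i.items() if k!="color"})
pickle.dump(d,open("im0.pkl","wb"))
E
```

```text
{'time': 0.0, 'joints': array([-1.22441719e+00,  3.53631656e-01,  1.63410776e+00, -4.45656965e-05,
        1.15520411e+00, -2.37037218e-03]), 'dq': array([ 0.00160646,  0.00018281, -0.00070673, -0.0010614 ,  0.00102235,
        0.00102938]), 'tau': array([ 2.17289751e-03, -5.93839359e+01, -3.34215689e+01,  7.00080441e-02,
        2.33916513e-02, -1.44958276e-04]), 'tool_pos': array([ 0.21342724, -0.5869471 ,  0.23588526]), 'tcp_rot': array([-3.09264222e+00, -5.44840634e-01,  4.26089492e-04]), 'wrist_force': array([ 0.19326652, -0.02422463,  0.11713126]), 'wrist_torque': array([ 2.37976743e-02, -5.67498247e-05,  3.26177610e-02]), 'grasp_force': 0.0, 'gripper_width': 0.09200902326488491}
scene {'fx': 490.35001409228624, 'fy': 490.35001409228624, 'cx': 261.06762242823186, 'cy': 196.66649279669974, 'rvec': array([ 2.15670001,  1.26691976, -0.46612495]), 'tvec': array([-0.17848436, -0.29210579,  1.79213606])}
top {'fx': 358.382897242731, 'fy': 358.382897242731, 'cx': 252.53166158091253, 'cy': 194.2155549114023, 'rvec': array([ 2.05422576, -2.1715474 ,  0.22166348]), 'tvec': array([-0.02459462,  0.51807728,  1.09418068])}
```

View pics/scene0.png

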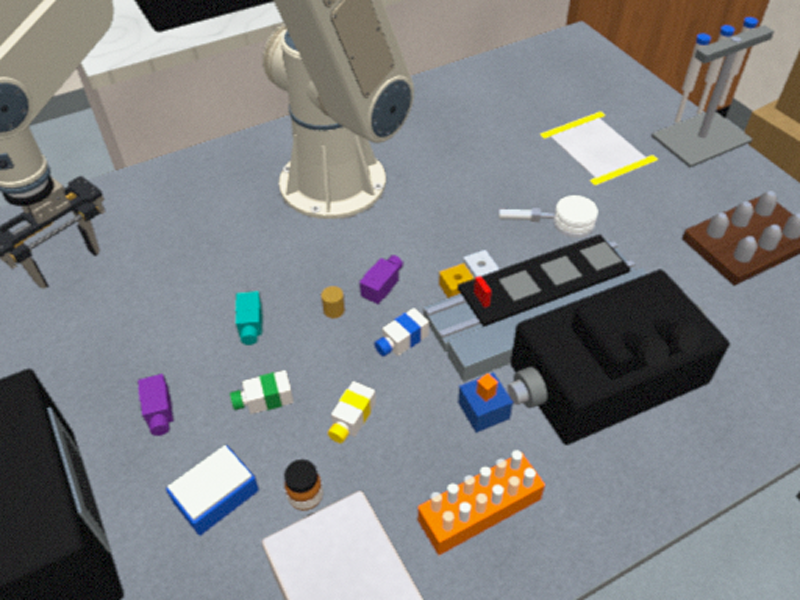

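View pics/top0.png

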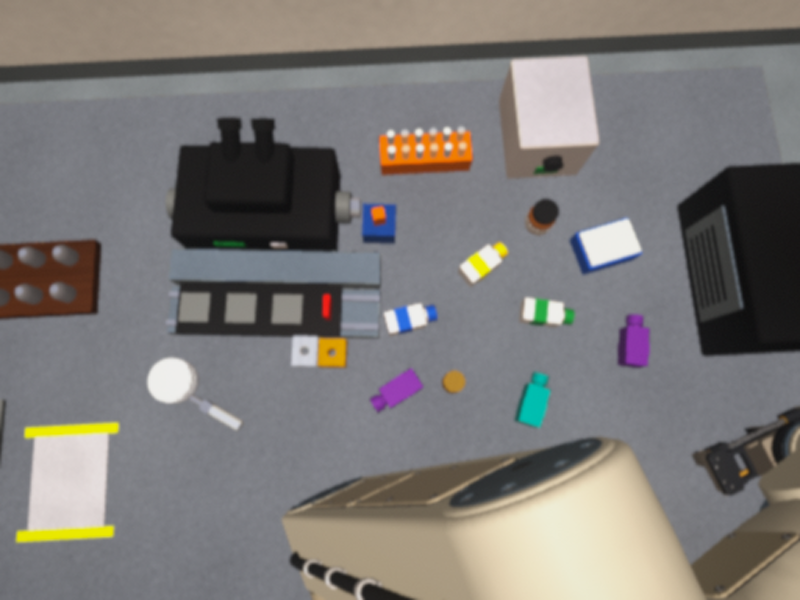

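The scene picture (800x600) shows three white bottles: blue cap (402,333), green (262,391) and yellow (352,410). The purple (380,279), (155,403) and turquoise (248,315) lookalikes aren't meant. In the top picture the bottles are at blue (410,318), yellow (484,262) and green (547,312). The pin head is at (378,214), the red grip at (327,306), the tongue hole at (304,351) and the block hole at (331,352). The deck has to slide to -y, right in the top picture.

```bash
cat > h.py <<'E'
import cv2,numpy as np,pickle
from scipy.spatial.transform import Rotation as R
def cam(i,s=None):
    K=np.array([[i["fx"],0,i["cx"]],[0,i["fy"],i["cy"]],[0,0,1]])
    if "rvec" in i:
        Rm=cv2.Rodrigues(i["rvec"])[0]; return K,Rm.T,-Rm.T@i["tvec"]
    T=np.eye(4);T[:3,:3]=R.from_rotvec(s["tcp_rot"]).as_matrix();T[:3,3]=s["tool_pos"];T=T@i["T_tool_cam"]
    return K,T[:3,:3],T[:3,3]
def cast(c,uv,z):
    K,Rm,o=c; d=Rm@np.linalg.solve(K,[uv[0],uv[1],1]); return o+d*(z-o[2])/d[2]
def proj(c,p):
    K,Rm,o=c; q=K@(Rm.T@(np.asarray(p)-o)); return q[:2]/q[2]
def tri(c1,u1,c2,u2):
    A=np.zeros((3,3));b=np.zeros(3)
    for c,u in((c1,u1),(c2,u2)):
        d=c[1]@np.linalg.solve(c[0],[*u,1]);d/=np.linalg.norm(d);P=np.eye(3)-np.outer(d,d);A+=P;b+=P@c[2]
    return np.linalg.solve(A,b)
def hsv(i): return cv2.cvtColor(i["color"],cv2.COLOR_RGB2HSV)
def blobs(m,amin=20):
    n,l,st,ce=cv2.connectedComponentsWithStats(m.astype(np.uint8)); 
    return [(ce[k],st[k],l==k) for k in range(1,n) if st[k,4]>=amin]
def mask(H,lo,hi): return cv2.inRange(H,np.array(lo),np.array(hi))>0
COL=dict(red=((0,180,100),(4,255,255)),orange=((7,190,150),(15,255,255)),yel=((26,150,120),(33,255,255)),amb=((18,180,120),(25,255,255)),green=((55,120,60),(75,255,255)),blue=((102,150,80),(118,255,255)),white=((0,0,185),(179,45,255)),grey=((0,0,110),(179,40,175)))
E
python3 - <<'E'
from h import *
d=pickle.load(open("im0.pkl","rb"))
for n in d:
    i=d[n];H=hsv(i);c=cam(i);print(n,"cam at",c[2].round(3))
    for k,z in(("red",.1),("orange",.095),("yel",.03),("amb",.04),("green",.04),("blue",.04)):
        for ce,st,_ in blobs(mask(H,*COL[k])):print(k,(ce*1.5625).round(0),st[2:],cast(c,ce,z).round(3))
# wide mask white bodies in top, minAreaRect
E
```

```text
scene cam at [ 1.292 -0.509  1.183]
red [482. 291.] [ 11  19 125] [0.527 0.072 0.1  ]
orange [488. 389.] [12 15 53] [ 0.716 -0.037  0.095]
orange [485. 520.] [ 80  43 542] [ 0.912 -0.17   0.095]
yel [571. 124.] [ 41  16 128] [0.125 0.594 0.03 ]
yel [623. 170.] [ 42  18 153] [0.323 0.594 0.03 ]
yel [355. 400.] [ 19  14 141] [ 0.585 -0.229  0.03 ]
yel [337. 431.] [11 12 76] [ 0.628 -0.284  0.03 ]
amb [454. 279.] [ 21  21 260] [0.429 0.071 0.04 ]
amb [334. 308.] [10 11 62] [ 0.382 -0.173  0.04 ]
green [270. 390.] [ 13  23 194] [ 0.499 -0.355  0.04 ]
green [236. 399.] [ 9 12 70] [ 0.487 -0.415  0.04 ]
blue [750.  22.] [ 9  7 44] [0.    1.312 0.04 ]
blue [727.  30.] [ 8  7 45] [0.    1.223 0.04 ]
blue [703.  38.] [ 9  7 45] [1.000e-03 1.134e+00 4.000e-02]
blue [410. 327.] [ 16  21 144] [ 0.496 -0.067  0.04 ]
blue [382. 346.] [11 12 81] [ 0.509 -0.133  0.04 ]
blue [484. 406.] [ 34  32 633] [ 0.714 -0.039  0.04 ]
blue [219. 506.] [ 58  37 507] [ 0.666 -0.511  0.04 ]
top cam at [ 0.281 -0.044  1.177]
red [326. 305.] [ 6 16 88] [0.51  0.082 0.1  ]
orange [454. 139.] [ 6 11 24] [ 0.853 -0.197  0.095]
orange [427. 154.] [ 58  22 395] [ 0.822 -0.138  0.095]
orange [411. 140.] [ 5  9 21] [ 0.856 -0.106  0.095]
orange [378. 216.] [ 8  8 22] [ 0.691 -0.028  0.095]
yel [500. 248.] [ 7  7 37] [ 0.629 -0.286  0.03 ]
yel [479. 264.] [ 14  16 105] [ 0.595 -0.237  0.03 ]
yel [ 71. 429.] [ 60   9 359] [0.3   0.609 0.03 ]
yel [ 64. 534.] [ 62  10 408] [0.103 0.608 0.03 ]
amb [331. 352.] [ 18  19 286] [0.425 0.081 0.04 ]
amb [453. 381.] [11 11 97] [ 0.352 -0.162  0.04 ]
green [228. 243.] [19  4 56] [0.669 0.292 0.04 ]
green [540. 311.] [  8  15 101] [ 0.486 -0.353  0.04 ]
green [569. 316.] [ 6  9 44] [ 0.473 -0.411  0.04 ]
blue [378. 224.] [ 21  21 267] [ 0.694 -0.028  0.04 ]
blue [582. 255.] [ 21  24 121] [ 0.602 -0.454  0.04 ]
blue [403. 319.] [ 10  15 100] [ 0.486 -0.068  0.04 ]
blue [431. 312.] [ 7  9 41] [ 0.496 -0.128  0.04 ]
```

Run:
```python
from h import *
d=pickle.load(open("im0.pkl","rb"));i=d["top"]
a=i["color"][120:250,140:400]
cv2.imwrite("pics/crop1.png",cv2.resize(a[:,:,::-1],None,fx=3,fy=3,interpolation=cv2.INTER_CUBIC))
```

```text
(no output)
```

View pics/crop1.png

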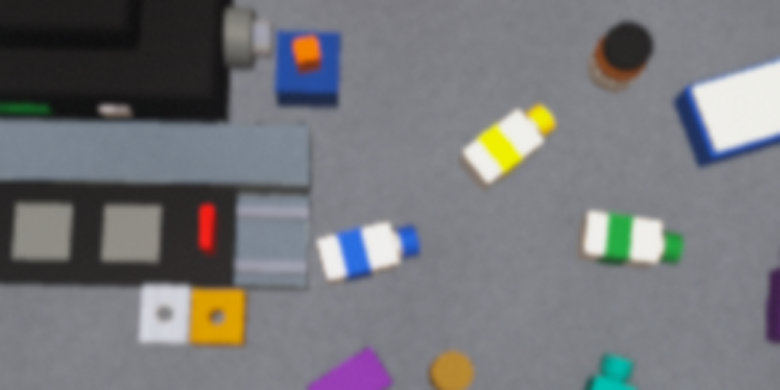

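The crop confirms the three white bottles with printed bands: blue band (355,252), yellow (498,147) and green (620,238). The pin is at (306,52) in the blue block. The tongue hole is at (165,313) and the block hole at (217,316).

```bash
cat >> h.py <<'E'
def goto(s,p,Rt=None):
    "shares for shift/turn from the present pose"
    R0=R.from_rotvec(s["tcp_rot"]); t=R0.inv().apply(np.asarray(p)-s["tool_pos"])/.8
    w=np.zeros(3) if Rt is None else (R0.inv()*Rt).as_rotvec()/1.5
    print("shift",t.round(4).tolist(),"turn",w.round(4).tolist())
def down(yaw): # tool y (closing axis) at world angle yaw, z down, x such that x=y cross z
    y=np.array([np.cos(yaw),np.sin(yaw),0]);z=np.array([0,0,-1.]);return R.from_matrix(np.c_[np.cross(y,z),y,z])
E
python3 - <<'E'
from h import *
from workcell import sensors
d=pickle.load(open("im0.pkl","rb"));t=d["top"];c=cam(t);cs=cam(d["scene"])
f=lambda x,y:(140+x/3,120+y/3)
th=cast(c,f(165,313),.055);bh=cast(c,f(217,316),.04);print("tongue",th,"block",bh)
H=hsv(t)
sq=[cast(c,b[0],.055) for b in blobs(mask(H,*COL["grey"])) if 200<b[1][4]<800 and .4<cast(c,b[0],.055)[0]<.6]
print("squares",np.round(sq,3))
if len(sq)>1:
  v=sorted(sq,key=lambda p:p[1]);e=v[-1]-v[0];print("stage yaw",np.arctan2(-e[0],e[1]),np.linalg.norm(e))
print("pin tri",tri(c,np.array([378,214])/1.5625,cs,np.array([487,387])/1.5625))
for n,b,k in(("a",(403,319),(431,312)),("b",(540,311),(569,316)),("c",(479,264),(500,248))):
    B=cast(c,np.array(b)/1.5625,.043);C=cast(c,np.array(k)/1.5625,.028);e=C-B;print(n,B.round(3),C.round(3),"axis ang",np.degrees(np.arctan2(e[1],e[0])),np.hypot(*e[:2]))
s=sensors.sense();R0=R.from_rotvec(s["tcp_rot"]).as_matrix();print(R0.round(2))
E
```

```text
tongue [0.42909644 0.13271631 0.055     ] block [0.42481317 0.0799997  0.04      ]
squares [[0.531 0.358 0.055]
 [0.526 0.263 0.055]
 [0.517 0.168 0.055]]
stage yaw -0.07506784227821804 0.19024166602161868
pin tri [ 0.70236979 -0.02910357  0.07746105]
a [ 0.485 -0.069  0.043] [ 0.499 -0.128  0.028] axis ang -76.53826192842295 0.061289941552289236
b [ 0.486 -0.352  0.043] [ 0.474 -0.415  0.028] axis ang -100.0724118852559 0.06422173097308291
c [ 0.593 -0.235  0.043] [ 0.63  -0.285  0.028] axis ang -53.73031907240509 0.06253604025666842
[[ 0.94  0.34 -0.  ]
 [ 0.34 -0.94  0.  ]
 [-0.   -0.   -1.  ]]
```

Run:
```python
from h import *
from workcell import sensors
s=sensors.sense();goto(s,[.50,.08,.26],down(-np.pi/2-.075))
```

```text
shift [0.6216, -0.6611, -0.0293] turn [-0.0008, 0.0002, 0.2825]
```

servo_tool(series=[[1,[0.062,-0.066,-0.029],[0,0,0.05]],[1,[0.124,-0.132,-0.029],[0,0,0.1]],[1,[0.186,-0.198,-0.029],[0,0,0.15]],[1,[0.248,-0.264,-0.029],[0,0,0.2]],[1,[0.31,-0.33,-0.029],[0,0,0.282]]])

```text
time: 0.72
tool_pos: [0.3359, -0.3011, 0.2596]
tcp_rot: [-3.139, 0.123, -0.0]
wrist_force: [1.2, -0.2, -0.1]
gripper_width: 0.0921
grasp_force: 0.0
```

Run:
```python
from h import *
from workcell import sensors
s=sensors.sense();print(s["tool_pos"],s["joints"]);goto(s,[.50,.08,.26],down(-np.pi/2-.075))
```

```text
[ 0.33591803 -0.30111794  0.25961805] [-7.34264020e-01  5.16523305e-02  1.96117331e+00  1.69686165e-04
  1.12869289e+00  9.14637307e-01]
shift [0.1673, -0.491, -0.0004] turn [-0.0001, -0.0001, -0.0021]
```

servo_tool(series=[[1,[0.025,-0.074,0],[0,0,0]],[1,[0.05,-0.148,0],[0,0,0]],[1,[0.075,-0.22,0],[0,0,0]],[1,[0.1,-0.29,0],[0,0,0]],[1,[0.125,-0.36,0],[0,0,0]]])

```text
time: 1.35
tool_pos: [0.4571, -0.0212, 0.2597]
tcp_rot: [3.139, -0.116, 0.0]
wrist_force: [1.6, -0.7, -0.2]
gripper_width: 0.0921
grasp_force: 0.0
```

servo_tool(series=[[1,[0.022,-0.066,0],[0,0,0]],[1,[0.042,-0.131,0],[0,0,0]],[1,[0.042,-0.131,0],[0,0,0]]])

```text
time: 1.72
tool_pos: [0.4987, 0.0818, 0.2593]
tcp_rot: [-3.139, 0.11, 0.0]
wrist_force: [-0.0, 0.2, -0.7]
gripper_width: 0.0921
grasp_force: 0.0
```

```bash
cat > wl.py <<'E'
from h import *
from workcell import sensors,viewer
import sys
s=sensors.sense();i=viewer.get_image("wrist");pickle.dump((s,i),open("w.pkl","wb"))
cv2.imwrite(f"pics/{sys.argv[1]}.png",cv2.resize(i["color"][:,:,::-1],(800,600),interpolation=cv2.INTER_CUBIC))
print(s["tool_pos"],s["joints"].round(3),s["time"])
E
python3 wl.py w1; python3 -c "
import pickle;s,i=pickle.load(open('w.pkl','rb'));print(i['T_tool_cam'].round(3))"
```

```text
[0.49870319 0.081771   0.25933427] [1.590e-01 1.430e-01 1.859e+00 1.000e-03 1.140e+00 1.800e+00] 1.725
[[ 0.    -0.969 -0.249  0.071]
 [ 1.     0.    -0.001 -0.001]
 [ 0.001 -0.249  0.969 -0.147]
 [ 0.     0.     0.     1.   ]]
```

View pics/w1.png

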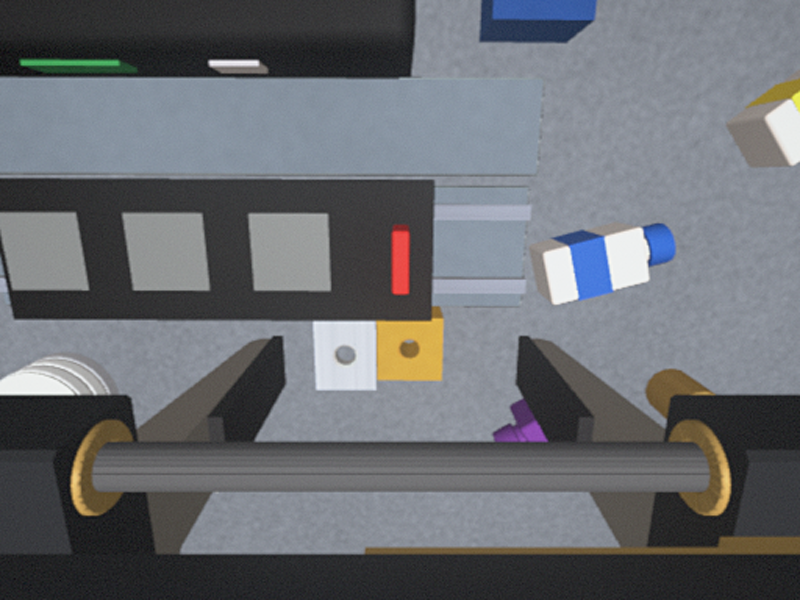

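The wrist picture shows the tongue hole at (345,354), the block hole at (409,348), the red grip top at (400,260), the squares at (290,252) and (166,252), and the blue bottle to the right at (600,262).

Run:
```python
from h import *
s,i=pickle.load(open("w.pkl","rb"));c=cam(i,s);H=hsv(i);k=1.5625
th=cast(c,(345/k,354/k),.055);bh=cast(c,(409/k,348/k),.04);print("tongue",th,"block",bh)
for b in blobs(mask(H,*COL["red"])):print("red",b[0]*k,b[1],cast(c,b[0],.09))
for b in blobs(mask(H,*COL["amb"]),100):print("amb",b[0]*k,b[1],cast(c,b[0],.04))
for b in blobs(mask(H,(0,0,120),(179,40,175)),500):
  r=cv2.minAreaRect(np.argwhere(b[2])[:,::-1].astype(np.float32));p=cast(c,r[0],.055)
  if .4<p[0]<.6:print("sq",np.array(r[0])*k,r[1],p)
# dark holes by local minima
g=cv2.cvtColor(i["color"],cv2.COLOR_RGB2GRAY)
for u,z in(((345,354),.055),((409,348),.04)):
  x,y=int(u[0]/k),int(u[1]/k);w=g[y-9:y+10,x-9:x+10];m=w<(w.max()*.72);b=max(blobs(m,5),key=lambda b:b[1][4]);q=b[0]+[x-9,y-9];print(q*k,b[1],cast(c,q,z))
```

```text
tongue [0.43363199 0.13234219 0.055     ] block [0.42946608 0.0801931  0.04      ]
red [399.37323446 263.6299435 ] [251 147  11  41 177] [0.51134739 0.0824299  0.09      ]
sq [399.21870232 220.31245232] (510.99993896484375, 281.99993896484375) [0.5380197  0.08076811 0.055     ]
sq [ 43.74999404 250.78122616] (55.99999237060547, 48.99999237060547) [0.53394852 0.35484112 0.055     ]
sq [165.62497616 250.78122616] (53.99999237060547, 48.99999237060547) [0.52741553 0.2613663  0.055     ]
sq [289.0625 251.5625] (48.0, 52.0) [0.52020329 0.16684199 0.055     ]
[344.54495614 354.56414474] [  4   5  12  11 114] [0.43317006 0.13276039 0.055     ]
[408.60148515 348.68502475] [  4   6  12  10 101] [0.42887491 0.08056925 0.04      ]
```

servo_tool(series=[[0.6,[0.016,0,0.075],[0,0,0]],[0.5,[0.016,0,0.15],[0,0,0]],[0.5,[0.016,0,0.214],[0,0,0]],[0.5,[0.016,0,0.214],[0,0,0]]])

```text
time: 2.28
tool_pos: [0.5073, 0.0761, 0.0856]
tcp_rot: [3.138, -0.118, -0.012]
wrist_force: [-0.1, -0.2, 1.4]
gripper_width: 0.0542
grasp_force: 0.0
```

servo_tool(series=[[0,[0,0,0],[0,0,0]],[0,[0,0,0],[0,0,0]],[0,[0,0,0],[0,0,0]],[0,[0,0,0],[0,0,0]]])

```text
time: 2.78
tool_pos: [0.5115, 0.0782, 0.0896]
tcp_rot: [-3.139, 0.117, -0.003]
wrist_force: [0.1, 3.0, 1.3]
gripper_width: 0.0142
grasp_force: 1.2
```

servo_tool(series=[[0,[0,0,0],[0,0,0]],[0,[0,0.02,0],[0,0,0]],[0,[0,0.04,0],[0,0,0]],[0,[0,0.061,0],[0,0,0]],[0,[0,0.061,0],[0,0,0]]])

```text
time: 3.4
tool_pos: [0.5078, 0.0282, 0.0895]
tcp_rot: [3.139, -0.117, 0.002]
wrist_force: [-0.6, -1.5, 8.5]
gripper_width: 0.0119
grasp_force: 30.0
```

```bash
python3 wl.py w2
```

```text
[0.50777836 0.02817778 0.08947058] [ 5.300e-02  3.730e-01  2.001e+00 -1.000e-03  7.660e-01  1.699e+00] 3.4
```

View pics/w2.png

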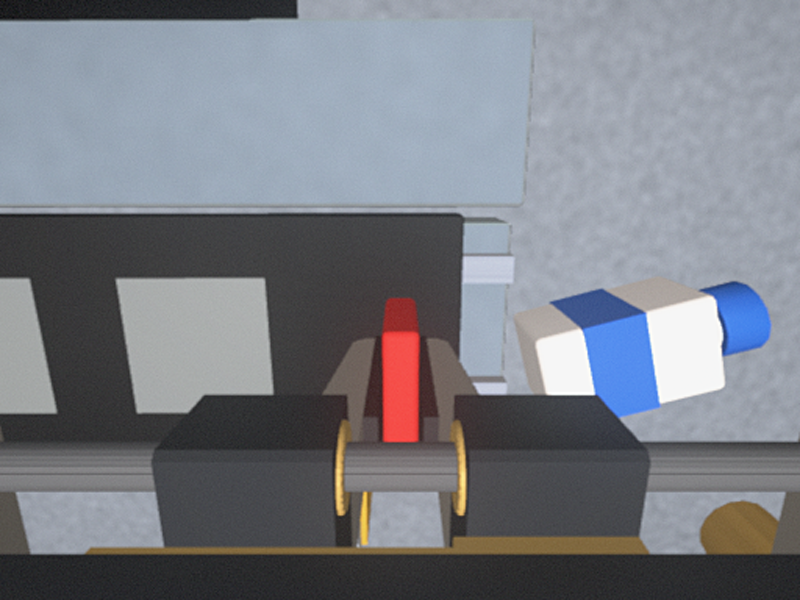

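The grip is pinched at (400,370) and the deck has slid. Next I release, rise and check the holes.

servo_tool(series=[[0.4,[0,0,0],[0,0,0]],[0.4,[0,0,0],[0,0,0]],[0.4,[0,0,-0.075],[0,0,0]],[0.4,[-0.03,0,-0.15],[0,0,0]],[0.4,[-0.03,0,-0.2],[0,0,0]]])

```text
time: 4.08
tool_pos: [0.4821, 0.0312, 0.2506]
tcp_rot: [-3.139, 0.116, -0.001]
wrist_force: [0.5, -0.5, 0.4]
gripper_width: 0.037
grasp_force: 0.0
```

servo_tool(series=[[0.4,[0,0,0],[0,0,0]],[0.4,[0,0,0],[0,0,0]]])

```text
time: 4.32
tool_pos: [0.4827, 0.031, 0.2478]
tcp_rot: [3.139, -0.116, -0.001]
wrist_force: [-0.6, 0.4, -0.1]
gripper_width: 0.0369
grasp_force: 0.0
```

```bash
python3 wl.py w3
```

```text
[0.48272624 0.03103968 0.2477577 ] [0.061 0.12  1.914 0.    1.109 1.706] 4.325
```

View pics/w3.png

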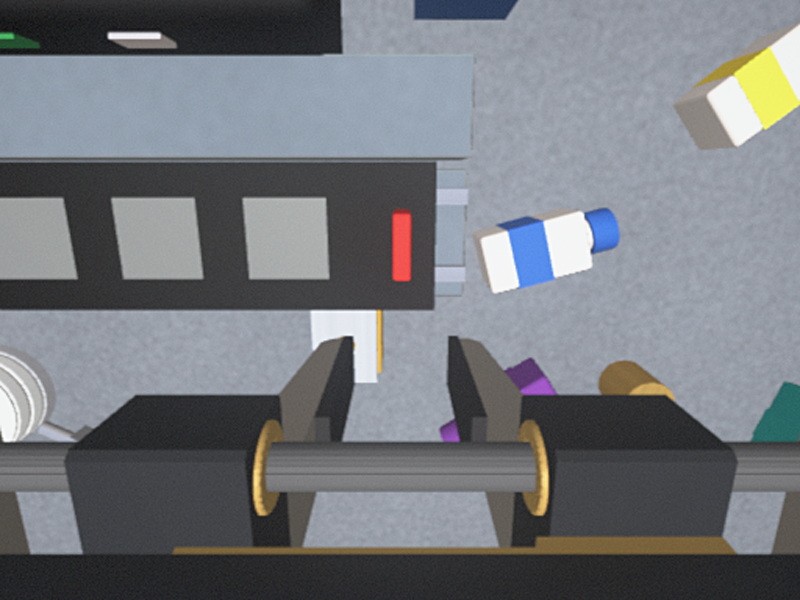

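The tongue now covers the yellow block, but a finger hides the hole. I open wide and measure again.

servo_tool(series=[[1,[0,0.01,0],[0,0,0]],[1,[0,0.01,0],[0,0,0]],[1,[0,0.01,0],[0,0,0]],[1,[0,0.01,0],[0,0,0]]])

```text
time: 4.88
tool_pos: [0.4826, 0.023, 0.2483]
tcp_rot: [-3.139, 0.117, 0.0]
wrist_force: [0.3, 0.4, 0.3]
gripper_width: 0.0745
grasp_force: 0.0
```

```bash
python3 wl.py w4
python3 - <<'E'
from h import *
s,i=pickle.load(open("w.pkl","rb"));c=cam(i,s);H=hsv(i);k=1.5625
for b in blobs(mask(H,*COL["red"])):print("red",b[0]*k,b[1],cast(c,b[0],.09))
for b in blobs(mask(H,(0,0,120),(179,40,175)),500):
  r=cv2.minAreaRect(np.argwhere(b[2])[:,::-1].astype(np.float32));p=cast(c,r[0],.055)
  if .45<p[0]<.6 and max(r[1])<80:print("sq",np.array(r[0])*k,p)
q=proj(c,[.429,.0806,.055]);print("expected",q*k)
a=i["color"][190:260,180:290];cv2.imwrite("pics/c4.png",cv2.resize(a[:,:,::-1],None,fx=6,fy=6,interpolation=cv2.INTER_CUBIC))
E
```

```text
[0.48259927 0.02301161 0.24834814] [0.045 0.118 1.915 0.    1.11  1.69 ] 4.875
red [381.71296296 246.35416667] [244 137   3  43  54] [0.50974211 0.03421159 0.09      ]
red [396.34046053 249.87664474] [253 146   2  27  38] [0.50667005 0.02468474 0.09      ]
sq [ 32.8125  238.28125] [0.52977495 0.29263699 0.055     ]
sq [146.875   238.28125] [0.5235421  0.20854178 0.055     ]
sq [274.21875 238.28125] [0.51658668 0.11469755 0.055     ]
expected [333.18240384 346.37398658]
```

View pics/c4.png

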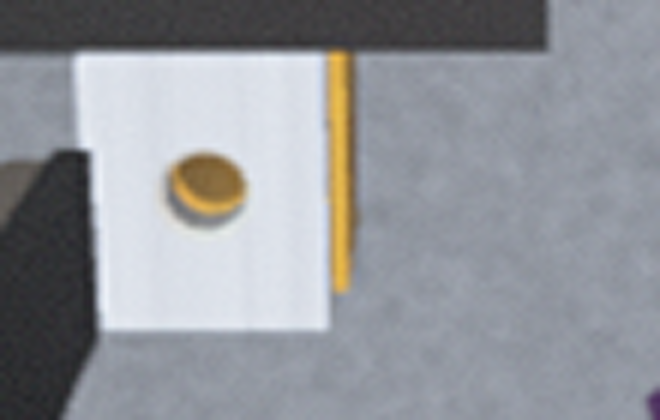

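The crop shows the tongue hole at (207,190), with the block hole's dark bore nearly concentric inside it. The side offset is small.

Run:
```python
from h import *
s,i=pickle.load(open("w.pkl","rb"));c=cam(i,s)
f=lambda x,y:(180+x/6,190+y/6)
print("tongue",cast(c,f(207,190),.055),"lower rim",cast(c,f(207,228),.055),"upper",cast(c,f(205,152),.055))
# block: right yellow edge of block at top z .04, and tongue right edge
print("blk edge",cast(c,f(351,200),.04),"tongue edge",cast(c,f(328,200),.055), "tongue L",cast(c,f(88,150),.055),"R",cast(c,f(328,150),.055))
print("crescent low edge of bore",cast(c,f(212,207),.04),"right",cast(c,f(243,185),.04))
for p in((.4289,.0806,.04),): print((np.array(proj(c,p))-[180,190])*6)
s0=np.array([.4332,.1328]);ey=np.array([.073,.9973]);print("from squares", s0+[.51659-.52020,.1147-.1668])
```

```text
tongue [0.42890231 0.07905395 0.055     ] lower rim [0.42065154 0.07995842 0.055     ] upper [0.43708975 0.07856487 0.055     ]
blk edge [0.4188935  0.05129867 0.04      ] tongue edge [0.42491596 0.05460367 0.055     ] tongue L [0.4392682  0.10221457 0.055     ] R [0.43567527 0.05360926 0.055     ]
crescent low edge of bore [0.4194971  0.08108112 0.04      ] right [0.42397838 0.07395082 0.04      ]
[209.45859553 165.41751912]
from squares [0.42959 0.0807 ]
```

Run:
```python
from h import *
from workcell import sensors
s=sensors.sense();goto(s,[.69,-.035,.27],down(-.075))
```

```text
shift [0.2639, 0.0531, -0.027] turn [-0.0001, 0.0001, -1.0467]
```

servo_tool(series=[[1,[0.05,0.01,-0.027],[0,0,-0.12]],[1,[0.1,0.02,-0.027],[0,0,-0.24]],[1,[0.15,0.03,-0.027],[0,0,-0.36]],[1,[0.2,0.04,-0.027],[0,0,-0.48]],[1,[0.264,0.053,-0.027],[0,0,-0.6]]])

```text
time: 5.55
tool_pos: [0.6911, -0.035, 0.2702]
tcp_rot: [-2.873, -1.27, -0.0]
wrist_force: [1.1, -0.0, 0.4]
gripper_width: 0.092
grasp_force: 0.0
```

servo_tool(series=[[1,[0,0,0],[0,0,-0.12]],[1,[0,0,0],[0,0,-0.24]],[1,[0,0,0],[0,0,-0.36]],[1,[0,0,0],[0,0,-0.447]],[1,[0,0,0],[0,0,-0.447]]])

```text
time: 6.18
tool_pos: [0.6901, -0.0348, 0.27]
tcp_rot: [-2.303, -2.136, 0.0]
wrist_force: [-0.1, -0.3, 0.6]
gripper_width: 0.0922
grasp_force: 0.0
```

```bash
python3 wl.py w5
python3 - <<'E'
from h import *
s,i=pickle.load(open("w.pkl","rb"));c=cam(i,s);H=hsv(i);k=1.5625;print(s["tcp_rot"])
for b in blobs(mask(H,(5,190,120),(17,255,255)),60):
  r=cv2.minAreaRect(np.argwhere(b[2])[:,::-1].astype(np.float32));print("or",b[0]*k,b[1],r,cast(c,b[0],.09))
E
```

```text
[ 0.69007788 -0.0348077   0.26997232] [-0.053  0.43   1.444  0.     1.268  0.023] 6.175
[-2.30335688e+00 -2.13613768e+00  1.59994555e-04]
```

View pics/w5.png

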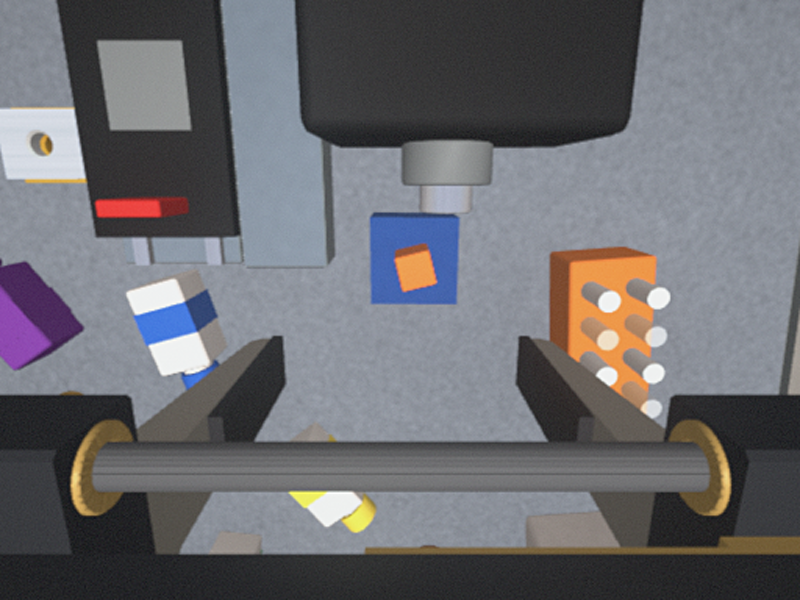

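The wrist view shows the orange head's top face centred at (416,270). Its corners are near (396,258), (431,250), (437,284) and (403,291), so it is turned about 13° from the image axes.

Run:
```python
from h import *
s,i=pickle.load(open("w.pkl","rb"));c=cam(i,s);k=1.5625
P=[cast(c,(x/k,y/k),.095) for x,y in((396,258),(431,250),(437,284),(403,291))]
for a,b in zip(P,P[1:]+P[:1]):e=b-a;print(np.linalg.norm(e),np.degrees(np.arctan2(e[1],e[0])))
m=np.mean(P,0);print(m);goto(s,[m[0],m[1],.2],down(np.radians(8)))
bl=[cast(c,(x/k,y/k),.055) for x,y in((371,213),(459,216),(457,304),(371,303))];print("block",np.mean(bl,0))
```

```text
0.02526104495556502 8.709525249085779
0.024953002723255742 -83.43680597611224
0.024878229911214175 -172.32319746071124
0.024493229333242373 97.4282619980765
[ 0.70336695 -0.02950859  0.095     ]
shift [0.0079, 0.0161, 0.0875] turn [-0.0001, -0.0, -0.1433]
block [ 0.70302456 -0.02867935  0.055     ]
```

servo_tool(series=[[0.55,[0.008,0.016,0],[0,0,-0.07]],[0.55,[0.008,0.016,0],[0,0,-0.143]],[0.55,[0.008,0.016,0.08],[0,0,-0.143]],[0.55,[0.008,0.016,0.16],[0,0,-0.143]],[0.55,[0.008,0.016,0.16],[0,0,-0.143]]])

```text
time: 6.85
tool_pos: [0.6999, -0.0293, 0.1373]
tcp_rot: [-2.059, -2.364, 0.009]
wrist_force: [0.2, -0.1, 0.0]
gripper_width: 0.0507
grasp_force: 0.0
```

servo_tool(series=[[0.55,[0,0,0.04],[0,0,0]],[0.55,[0,0,0.075],[0,0,0]],[0.55,[0,0,0.075],[0,0,0]],[0,[0,0,0.075],[0,0,0]],[0,[0,0,0.075],[0,0,0]]])

```text
time: 7.48
tool_pos: [0.7047, -0.0296, 0.0845]
tcp_rot: [2.059, 2.369, 0.003]
wrist_force: [-1.6, -1.0, 0.0]
gripper_width: 0.0327
grasp_force: 0.3
```

servo_tool(series=[[0,[0,0,0],[0,0,0]],[0,[0,0,0],[0,0,0]]])

```text
time: 7.72
tool_pos: [0.7032, -0.0297, 0.0838]
tcp_rot: [2.061, 2.371, -0.0]
wrist_force: [-4.4, -0.7, 7.9]
gripper_width: 0.0258
grasp_force: 30.0
```

servo_tool(series=[[0,[0,0,-0.06],[0,0,0]],[0,[0,0,-0.12],[0,0,0]],[0,[0,0,-0.18],[0,0,0]],[0,[0,0,-0.18],[0,0,0]]])

```text
time: 8.22
tool_pos: [0.7059, -0.0296, 0.2318]
tcp_rot: [2.056, 2.366, 0.008]
wrist_force: [-0.4, -0.6, -1.1]
gripper_width: 0.0261
grasp_force: 30.0
```

Run:
```python
from h import *
from workcell import sensors
s=sensors.sense();print(s["gripper_width"],s["grasp_force"]);goto(s,[.429,.080,.21],down(-.075))
```

```text
0.02606740383194936 29.99515861272812
shift [0.184, -0.3238, 0.0242] turn [0.0057, 0.0004, 0.1432]
```

servo_tool(series=[[0,[0.037,-0.065,0],[0,0,0.03]],[0,[0.074,-0.13,0],[0,0,0.06]],[0,[0.111,-0.195,0.01],[0,0,0.09]],[0,[0.148,-0.26,0.015],[0,0,0.12]],[0,[0.184,-0.324,0.022],[0,0,0.143]]])

```text
time: 8.85
tool_pos: [0.4238, 0.0805, 0.2078]
tcp_rot: [-2.304, -2.135, 0.001]
wrist_force: [0.1, 0.5, -0.3]
gripper_width: 0.0256
grasp_force: 30.0
```

servo_tool(series=[[0,[0,0,0],[0,0,0]],[0,[0,0,0],[0,0,0]]])

```text
time: 9.1
tool_pos: [0.4265, 0.0802, 0.2086]
tcp_rot: [2.301, 2.138, 0.001]
wrist_force: [0.8, -0.6, 0.4]
gripper_width: 0.0258
grasp_force: 30.0
```

```bash
python3 wl.py w6;python3 - <<'E'
from h import *
from workcell import sensors
s=sensors.sense();print(s["gripper_width"],s["grasp_force"],s["tcp_rot"]);goto(s,[.429,.080,.145],down(-.075))
E
```

```text
[0.42651263 0.08019519 0.20863503] [ 0.183  0.084  2.052 -0.     1.005  0.256] 9.1
0.025657709194314968 29.99503791332245 [2.30199619e+00 2.13687783e+00 1.40663084e-03]
shift [0.0001, 0.0023, 0.0796] turn [0.0007, -0.0001, 0.0004]
```

View pics/w6.png

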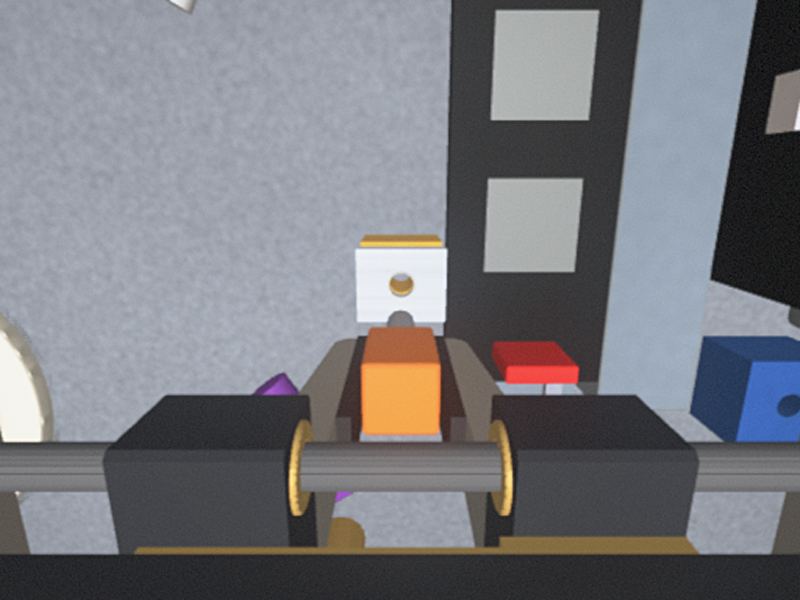

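The picture shows the tongue hole at (401,285) and the pin shank coming down at (401,320), in line laterally.

Run:
```python
from h import *
s,i=pickle.load(open("w.pkl","rb"));c=cam(i,s);k=1.5625
print(cast(c,(401/k,285/k),.055)); print("shank dir: u at tip if at tcp axis")
R0=R.from_rotvec(s["tcp_rot"])
for z in(.0,-.027+.0,.03,.06,.078):print(z,proj(c,s["tool_pos"]+R0.apply([0,0,z]))*k)
# head top corner centre
print("head top", cast(c,(400/k,330/k),.2086+.0115))
```

```text
[0.42839363 0.08100137 0.055     ]
shank dir: u at tip if at tcp axis
0.0 [396.89840391 387.45004406]
-0.027 [396.24271171 428.5050455 ]
0.03 [397.41380358 355.17920955]
0.06 [397.79165856 331.52049147]
0.078 [397.97355713 320.13123605]
head top [0.42940091 0.104849   0.2201    ]
```

servo_tool(series=[[0,[0.0003,0.0023,0.04],[0,0,0]],[0,[0.0003,0.0023,0.08],[0,0,0]],[0,[0.0003,0.0023,0.08],[0,0,0]],[0,[0.0003,0.0023,0.1],[0,0,0]],[0,[0.0003,0.0023,0.1],[0,0,0]]])

```text
time: 9.78
tool_pos: [0.4285, 0.08, 0.1288]
tcp_rot: [-2.303, -2.136, 0.001]
wrist_force: [-0.5, -0.7, -0.3]
gripper_width: 0.0256
grasp_force: 30.0
```

servo_tool(series=[[0,[0.0006,0,0.01],[0,0,0]],[0,[0.0006,0,0.02],[0,0,0]],[0,[0.0006,0,0.03],[0,0,0]],[0,[0.0006,0,0.03],[0,0,0]]])

```text
time: 10.28
tool_pos: [0.4277, 0.0806, 0.104]
tcp_rot: [-2.302, -2.137, 0.001]
wrist_force: [0.4, 0.3, -0.5]
gripper_width: 0.0258
grasp_force: 30.0
```

Tip is at about 25 mm and through both holes with no force. I push it home.

servo_tool(series=[[0,[0,0,0.01],[0,0,0]],[0,[0,0,0.02],[0,0,0]],[0,[0,0,0.026],[0,0,0]],[0,[0,0,0.026],[0,0,0]]])

```text
time: 10.78
tool_pos: [0.428, 0.0807, 0.0835]
tcp_rot: [-2.303, -2.137, 0.0]
wrist_force: [-1.0, 0.4, -0.9]
gripper_width: 0.0256
grasp_force: 30.0
```

servo_tool(series=[[0,[0,0,0.002],[0,0,0]],[0,[0,0,0.002],[0,0,0]],[0.5,[0,0,0.002],[0,0,0]],[0.5,[0,0,0.002],[0,0,0]],[0.5,[0,0,0.002],[0,0,0]]])

```text
time: 11.4
tool_pos: [0.428, 0.0807, 0.0819]
tcp_rot: [-2.303, -2.137, 0.0]
wrist_force: [0.1, -0.5, -0.2]
gripper_width: 0.0457
grasp_force: 0.0
```

servo_tool(series=[[0.55,[0,0,-0.06],[0,0,0]],[0.55,[0,0,-0.13],[0,0,0]],[0.55,[0,0,-0.2],[0,0,0]],[0.55,[0,0,-0.25],[0,0,0]],[0.55,[0,0,-0.25],[0,0,0]]])

```text
time: 12.02
tool_pos: [0.4297, 0.081, 0.285]
tcp_rot: [2.3, 2.135, 0.008]
wrist_force: [0.1, 0.7, -1.0]
gripper_width: 0.0506
grasp_force: 0.0
```

```bash
python3 wl.py w7;python3 - <<'E'
from h import *
from workcell import viewer
c=viewer.get_image("scene");d=viewer.get_image("top");pickle.dump(dict(scene=c,top=d),open("im1.pkl","wb"))
w=pickle.load(open("w.pkl","rb"))[1]["color"]
a=cv2.resize(w,(512,384));b=d["color"]
cv2.imwrite("pics/c7.png",np.hstack([cv2.resize(a[:,:,::-1],(400,300)),cv2.resize(b[100:300,130:400,::-1],(400,300))]))
for b in blobs(mask(hsv(d),*COL["orange"]),15):print(b[0],b[1])
E
```

```text
[0.42968989 0.08097734 0.28495289] [ 0.183 -0.002  1.957  0.     1.18   0.257] 12.025
[272.1301059   96.29652042] [243  85  59  21 661]
```

View pics/c7.png

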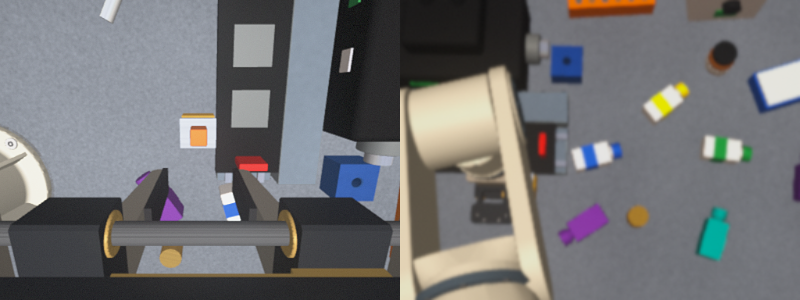

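The pin's head is seated flat on the tongue at (199,137) in the left view, and the parking block is empty. Bottles next, starting with the blue one.

Run:
```python
from h import *
s,i=pickle.load(open("w.pkl","rb"));c=cam(i,s)
print("head top",[cast(c,np.array(u)*1.28,.095).round(4).tolist() for u in((190.5,127),(207.5,127),(207.5,146),(190.5,146))])
goto(s,[.503,-.155,.27],down(np.radians(13.5)))
```

```text
head top [[0.419, 0.0981, 0.095], [0.444, 0.0962, 0.095], [0.4421, 0.0674, 0.095], [0.4165, 0.0694, 0.095]]
shift [-0.2874, 0.1132, 0.0189] turn [0.0039, -0.0004, -0.2068]
```

servo_tool(series=[[1,[-0.06,0.024,0],[0,0,-0.05]],[1,[-0.12,0.047,0],[0,0,-0.1]],[1,[-0.18,0.071,0],[0,0,-0.15]],[1,[-0.24,0.095,0.01],[0,0,-0.207]],[1,[-0.287,0.113,0.019],[0,0,-0.207]]])

```text
time: 12.8
tool_pos: [0.5006, -0.1568, 0.2647]
tcp_rot: [-1.942, -2.466, 0.002]
wrist_force: [0.1, -0.1, -0.0]
gripper_width: 0.0917
grasp_force: 0.0
```

servo_tool(series=[[1,[0,0,0],[0,0,0]],[1,[0,0,0],[0,0,0]]])

```text
time: 13.05
tool_pos: [0.5002, -0.1544, 0.2655]
tcp_rot: [-1.943, -2.465, 0.001]
wrist_force: [-0.5, 0.4, 0.1]
gripper_width: 0.092
grasp_force: 0.0
```

```bash
python3 wl.py w8
cat > bot.py <<'E'
from h import *
import sys
s,i=pickle.load(open("w.pkl","rb"));c=cam(i,s);H=hsv(i);k=1.5625
for b in blobs(mask(H,*COL[sys.argv[1]]),80):
  r=cv2.minAreaRect(np.argwhere(b[2])[:,::-1].astype(np.float32))
  print("col",(b[0]*k).round(),b[1][4],cast(c,b[0],.046).round(4),cast(c,b[0],.03).round(4))
for b in blobs(mask(H,(0,0,170),(179,50,255)),150):print("white",(b[0]*k).round(),b[1])
E
python3 bot.py blue
```

```text
[ 0.50017864 -0.15442831  0.26552857] [-0.303  0.168  1.814  0.     1.162 -0.538] 13.05
col [698. 171.] 3504 [ 0.7055 -0.0276  0.046 ] [ 0.7151 -0.025   0.03  ]
col [411. 156.] 867 [ 0.4886 -0.0686  0.046 ] [ 0.4887 -0.0678  0.03  ]
col [407. 235.] 334 [ 0.4998 -0.127   0.046 ] [ 0.5004 -0.1288  0.03  ]
white [412. 123.] [245  69  39  20 699]
white [409. 198.] [ 243  112   39   31 1014]
white [475. 356.] [286 216  37  24 518]
white [495. 409.] [298 248  37  28 643]
white [328. 502.] [191 315  36  17 410]
```

View pics/w8.png

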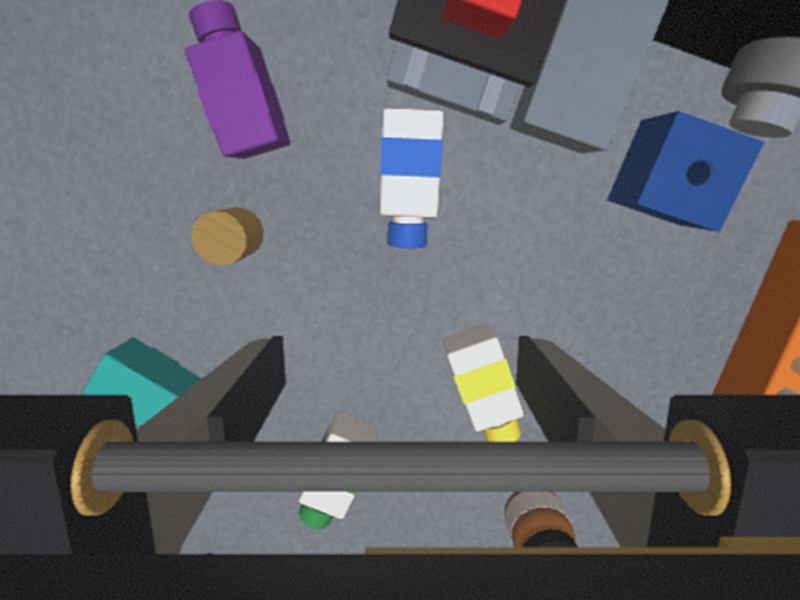

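The picture shows the blue bottle's top face with corners (384,109), (442,112), (438,216) and (381,213), and its cap at (407,234). The yellow bottle is at (484,382) and the green one at (335,480).

```bash
cat > plan.py <<'E'
from h import *
# corners of top face: baseL, baseR, shoulderR, shoulderL (800x600 px) -> grasp pose, lean over the cap
def plan(cs,lean=.44,g=.050,z=.027,zt=.046,hover=.08):
    s,i=pickle.load(open("w.pkl","rb"));c=cam(i,s)
    P=[cast(c,np.array(p)/1.5625,zt) for p in cs];b=(P[0]+P[1])/2;h=(P[2]+P[3])/2
    a=(h-b)/np.linalg.norm(h-b);w=[np.linalg.norm(P[0]-P[1]),np.linalg.norm(P[2]-P[3])];print("base",b,"len",np.linalg.norm(h-b),"w",w)
    ang=np.arctan2(a[1],a[0]);print("cap ang deg",np.degrees(ang))
    m=(b+h)/2; gp=m+a*(g-.040); gp[2]=z   # body is 80 long
    Rt=down(ang+np.pi/2)*R.from_rotvec([0,lean,0]); zt=Rt.apply([0,0,1]); tcp=gp-.003*zt
    print("tcp",tcp,"hover",tcp-hover*zt);goto(s,tcp-hover*zt,Rt);print("hover share",hover/.8)
E
python3 - <<'E'
from plan import *
plan([(384,109),(442,112),(438,216),(381,213)])
E
```

```text
base [ 0.48251795 -0.03631647  0.046     ] len 0.07648667640576859 w [np.float64(0.043239379044280546), np.float64(0.04482794890578105)]
cap ang deg -78.16069945970752
tcp [ 0.49267808 -0.08478415  0.02971425] hover [ 0.49966919 -0.11813443  0.10209439]
shift [0.0439, 0.0104, 0.2043] turn [-0.0058, 0.2922, 0.0185]
hover share 0.09999999999999999
```

servo_tool(series=[[1,[0.015,0.004,0.06],[0,0.1,0.018]],[1,[0.03,0.008,0.13],[0,0.2,0.018]],[1,[0.044,0.01,0.19],[-0.006,0.292,0.018]],[1,[0.044,0.01,0.204],[-0.006,0.292,0.018]],[1,[0.044,0.01,0.204],[-0.006,0.292,0.018]]])

```text
time: 13.72
tool_pos: [0.5006, -0.1185, 0.1042]
tcp_rot: [-1.749, -2.159, -0.39]
wrist_force: [0.1, -0.5, 0.7]
gripper_width: 0.0922
grasp_force: 0.0
```

Run:
```python
from h import *
from workcell import sensors
s=sensors.sense();print(s["joints"].round(3));Rt=down(np.radians(11.84))*R.from_rotvec([0,.44,0])
goto(s,[.4927,-.0848,.0297],Rt)
```

```text
[-0.456  0.498  1.834  0.38   1.118 -0.886]
shift [-0.0001, -0.0011, 0.1027] turn [0.0006, 0.0027, 0.0018]
```

servo_tool(series=[[1,[0,-0.001,0.05],[0,0,0]],[1,[0,-0.001,0.08],[0,0,0]],[1,[0,-0.001,0.101],[0,0.002,0.002]],[1,[0,-0.001,0.101],[0,0.002,0.002]],[0.3,[0,-0.001,0.101],[0,0.002,0.002]]])

```text
time: 14.35
tool_pos: [0.494, -0.0859, 0.0318]
tcp_rot: [-1.75, -2.155, -0.395]
wrist_force: [-0.5, -0.7, 0.3]
gripper_width: 0.0838
grasp_force: 0.0
```

servo_tool(series=[[0,[0,0,0],[0,0,0]],[0,[0,0,0],[0,0,0]],[0,[0,0,0],[0,0,0]]])

```text
time: 14.72
tool_pos: [0.493, -0.0857, 0.0307]
tcp_rot: [-1.75, -2.152, -0.394]
wrist_force: [-0.9, -0.1, -0.4]
gripper_width: 0.0539
grasp_force: 0.0
```

servo_tool(series=[[0,[0,0,0],[0,0,0]],[0,[0,0,0],[0,0,0]],[0,[0,0,0],[0,0,0]]])

```text
time: 15.1
tool_pos: [0.4929, -0.0856, 0.0306]
tcp_rot: [-1.75, -2.152, -0.394]
wrist_force: [-0.7, -1.3, 2.2]
gripper_width: 0.0463
grasp_force: 30.0
```

```bash
cat > pl.py <<'E'
from h import *
from workcell import sensors
# place: deck frame from the block hole; y along deck; TCP for tilted tool
ey=np.array([.073,.9973,0]);ex=np.array([.9973,-.073,0])
bh=np.array([.4288,.0808,0]); deck=bh+.085*ex+.110*ey
def place(y,z,x=0,tilt=-1.13,off=.004,yaw=-.073):
    s=sensors.sense();print(s["tool_pos"],s["joints"].round(2),s["gripper_width"],s["grasp_force"])
    Rt=down(yaw)*R.from_rotvec([0,tilt,0]);p=deck+x*ex+(y+off)*ey;p[2]=z
    print("target",p-.003*Rt.apply([0,0,1]));goto(s,p-.003*Rt.apply([0,0,1]),Rt)
E
python3 - <<'E'
from pl import *
place(-.07,.22,tilt=-1.13)
E
```

```text
[ 0.4928747  -0.08561707  0.0305593 ] [-0.41  0.59  1.9   0.44  0.96 -0.93] 0.04627766720748125 30.000138580799103
target [0.51698039 0.12118221 0.22127998]
shift [0.325, 0.0825, -0.1101] turn [0.0706, -1.0401, 0.1935]
```

servo_tool(series=[[0,[0.03,0,-0.065],[0,0,0]],[0,[0.06,0,-0.13],[0,0,0]],[0,[0.096,0,-0.204],[0,0,0]],[0,[0.096,0,-0.204],[0,-0.12,0]],[0,[0.096,0,-0.204],[0.01,-0.24,0.03]]])

```text
time: 15.72
tool_pos: [0.4934, -0.0867, 0.2123]
tcp_rot: [-1.988, -2.34, -0.05]
wrist_force: [-0.3, 0.3, -1.9]
gripper_width: 0.0461
grasp_force: 30.0
```

Run:
```python
from pl import *
place(-.07,.22,tilt=-1.13)
```

```text
[ 0.49336215 -0.08668688  0.21228447] [-0.22  0.21  1.89  0.07  1.09 -0.41] 0.04606477682841068 29.995874762535095
target [0.51698039 0.12118221 0.22127998]
shift [0.2518, 0.0711, 0.006] turn [0.0715, -0.7974, 0.1519]
```

servo_tool(series=[[0,[0.04,0.011,0],[0.011,-0.12,0.023]],[0,[0.08,0.023,0],[0.021,-0.24,0.045]],[0,[0.12,0.034,0],[0.032,-0.36,0.068]],[0,[0.16,0.045,0],[0.043,-0.48,0.091]],[0,[0.2,0.056,0],[0.054,-0.6,0.114]]])

```text
time: 16.35
tool_pos: [0.5112, 0.0811, 0.2235]
tcp_rot: [1.761, 1.773, -0.774]
wrist_force: [1.4, -1.2, -1.5]
gripper_width: 0.0457
grasp_force: 30.0
```

Run:
```python
from pl import *
place(-.07,.22,tilt=-1.13)
```

```text
[0.51121937 0.08107349 0.2235196 ] [ 0.55  0.46  1.75 -0.64  1.47  0.79] 0.04568836735711923 29.99797135591507
target [0.51698039 0.12118221 0.22127998]
shift [0.0371, 0.0069, -0.0339] turn [0.0217, -0.2243, 0.0446]
```

servo_tool(series=[[0,[0.019,0.004,-0.017],[0.011,-0.112,0.022]],[0,[0.037,0.007,-0.034],[0.022,-0.224,0.045]],[0,[0.037,0.007,-0.034],[0.022,-0.224,0.045]],[0,[0.037,0.007,-0.034],[0.022,-0.224,0.045]]])

```text
time: 16.85
tool_pos: [0.5167, 0.1188, 0.2204]
tcp_rot: [1.596, 1.486, -1.009]
wrist_force: [0.3, 0.7, -0.7]
gripper_width: 0.0462
grasp_force: 30.0
```

Run:
```python
from pl import *
z=R.from_rotvec([-1.75,-2.152,-.394]).apply([0,0,1]);print("lean at grasp",np.arccos(-z[2]))
place(-.07,.125,tilt=np.arccos(-z[2])-np.pi/2)
from workcell import viewer
i=viewer.get_image("scene");cv2.imwrite("pics/s9.png",cv2.resize(i["color"][120:280,180:400,::-1],(770,560),interpolation=cv2.INTER_CUBIC))
```

```text
lean at grasp 0.44099897633943724
[0.51672344 0.11884244 0.22042082] [ 0.66  0.67  1.62 -0.74  1.74  0.97] 0.04616126446698666 29.998850226402283
target [0.51698037 0.12118195 0.12628053]
shift [0.1074, 0.0007, 0.0483] turn [-0.002, -0.0043, 0.0026]
```

View pics/s9.png

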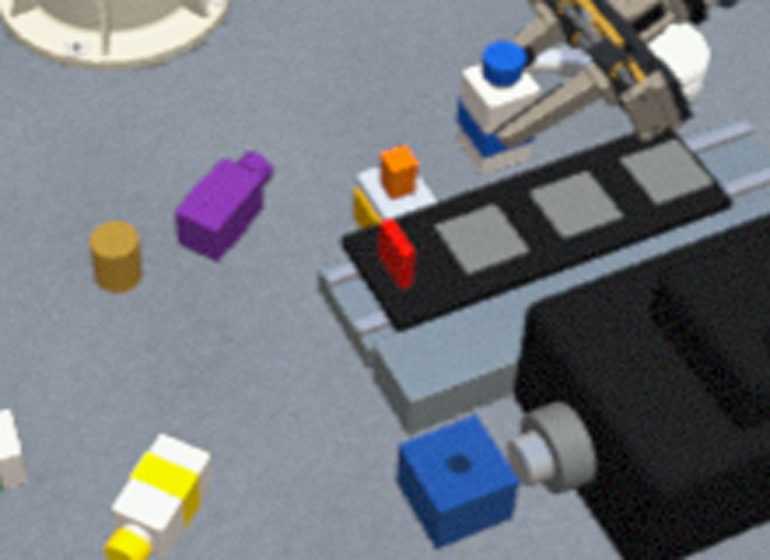

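servo_tool(series=[[0,[0.04,0,0.018],[0,-0.004,0]],[0,[0.08,0.001,0.036],[0,-0.004,0.002]],[0,[0.107,0.001,0.048],[0,-0.004,0.002]],[0,[0.107,0.001,0.048],[0,-0.004,0.002]]])

```text
time: 17.4
tool_pos: [0.5172, 0.1204, 0.1269]
tcp_rot: [1.593, 1.478, -1.014]
wrist_force: [0.4, 0.5, -0.1]
gripper_width: 0.0458
grasp_force: 30.0
```

Run:
```python
from pl import *
place(-.07,.110,tilt=-1.13)
```

```text
[0.51715176 0.12044068 0.12685213] [ 0.66  0.81  1.63 -0.73  1.64  1.07] 0.045774680416141945 29.99895304441452
target [0.51698039 0.12118221 0.11127998]
shift [0.018, -0.0002, 0.0075] turn [-0.0029, 0.0008, 0.0003]
```

servo_tool(series=[[0,[0.01,0,0.0045],[-0.003,0,0]],[0,[0.017,0,0.007],[-0.003,0,0]],[0,[0.02,0,0.0088],[-0.003,0,0]],[0,[0.022,0,0.0097],[-0.003,0,0]],[0,[0.022,0,0.0097],[-0.003,0,0]]])

```text
time: 18.02
tool_pos: [0.5174, 0.1218, 0.1077]
tcp_rot: [1.589, 1.479, -1.008]
wrist_force: [-0.5, 0.4, -1.8]
gripper_width: 0.0461
grasp_force: 30.0
```

servo_tool(series=[[0,[0.0012,0,0.0006],[0,0,0]],[0,[0.0024,0,0.0011],[0,0,0]],[0,[0.0024,0,0.0011],[0,0,0]]])

```text
time: 18.4
tool_pos: [0.5174, 0.1218, 0.1072]
tcp_rot: [1.588, 1.477, -1.009]
wrist_force: [-1.7, 2.3, 8.4]
gripper_width: 0.0459
grasp_force: 30.0
```

servo_tool(series=[[0,[0.0012,0,0.0006],[0,0,0]],[0,[0.0024,0,0.0011],[0,0,0]],[0,[0.0024,0,0.0011],[0,0,0]]])

```text
time: 18.77
tool_pos: [0.5174, 0.1214, 0.107]
tcp_rot: [1.586, 1.473, -1.011]
wrist_force: [-3.0, 2.3, 20.3]
gripper_width: 0.0459
grasp_force: 30.0
```

servo_tool(series=[[0,[-0.002,0,-0.001],[0,0,0]],[0.7,[-0.002,0,-0.001],[0,0,0]],[0.7,[-0.002,0,-0.001],[0,0,0]],[0.7,[-0.002,0,-0.001],[0,0,0]],[0.7,[-0.002,0,-0.001],[0,0,0]]])

```text
time: 19.4
tool_pos: [0.5173, 0.1218, 0.105]
tcp_rot: [1.589, 1.479, -1.008]
wrist_force: [-1.2, 0.9, -0.3]
gripper_width: 0.0643
grasp_force: 0.0
```

servo_tool(series=[[0.7,[0,0,-0.04],[0,0,0]],[0.7,[0,0,-0.09],[0,0,0]],[0.7,[0,0,-0.14],[0,0,0]],[0.7,[-0.05,0,-0.16],[0,0,0]],[0.7,[-0.11,0,-0.18],[0,0,0]]])

```text
time: 20.02
tool_pos: [0.5237, 0.2148, 0.2465]
tcp_rot: [1.587, 1.48, -1.01]
wrist_force: [-0.1, 0.3, 0.5]
gripper_width: 0.0645
grasp_force: 0.0
```

```bash
python3 wl.py w9
python3 - <<'E'
from h import *
from workcell import viewer
a=cv2.imread("pics/w9.png");i=viewer.get_image("scene")["color"][100:300,180:446,::-1]
cv2.imwrite("pics/c9.png",np.hstack([cv2.resize(a,(400,300)),cv2.resize(i,(400,300))]))
d=viewer.get_image("top");pickle.dump(dict(top=d),open("im2.pkl","wb"));c=cam(d)
for k in("green","yel"):
  for b in blobs(mask(hsv(d),*COL[k]),25):print(k,cast(c,b[0],.043).round(3),cast(c,b[0],.028).round(3))
s=pickle.load(open("w.pkl","rb"))[0];goto(s,s["tool_pos"],down(0.2))
E
```

```text
[0.52365081 0.21484892 0.24645431] [ 0.759  0.73   1.442 -0.698  1.887  0.945] 20.025
green [0.667 0.291 0.043] [0.673 0.296 0.028]
green [ 0.486 -0.352  0.043] [ 0.488 -0.357  0.028]
green [ 0.473 -0.41   0.043] [ 0.475 -0.415  0.028]
yel [ 0.625 -0.283  0.043] [ 0.629 -0.286  0.028]
yel [ 0.592 -0.235  0.043] [ 0.596 -0.237  0.028]
yel [0.106 0.563 0.043] [0.103 0.571 0.028]
shift [0.0, 0.0, 0.0] turn [-0.1025, 0.7501, -0.1604]
```

View pics/c9.png

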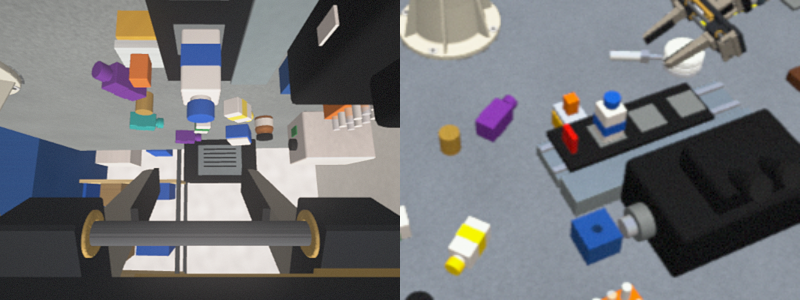

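The blue bottle stands upright on the first square and the pin is still in place. Yellow next.

Run:
```python
from h import *
s=pickle.load(open("w.pkl","rb"))[0]
goto(s,[.55,.10,.33],down(0.1))
```

```text
shift [-0.1544, 0.0429, 0.0832] turn [-0.0648, 0.753, -0.101]
```

servo_tool(series=[[1,[-0.04,0.008,0.0],[-0.008,0.1,-0.013]],[1,[-0.08,0.017,0.02],[-0.017,0.22,-0.027]],[1,[-0.11,0.026,0.04],[-0.03,0.34,-0.045]],[1,[-0.135,0.035,0.065],[-0.04,0.46,-0.06]],[1,[-0.154,0.043,0.083],[-0.05,0.58,-0.078]]])

```text
time: 20.8
tool_pos: [0.5502, 0.0993, 0.3295]
tcp_rot: [2.02, 2.156, -0.273]
wrist_force: [0.1, 0.2, -0.5]
gripper_width: 0.0922
grasp_force: 0.0
```

Run:
```python
from h import *
from workcell import sensors
s=sensors.sense();print(s["tool_pos"],s["joints"].round(2));goto(s,[.644,-.306,.265],down(np.radians(36)))
```

```text
[0.55019612 0.09931688 0.32949556] [ 0.32  0.21  1.64 -0.25  1.38  0.31]
shift [-0.4768, 0.0862, 0.2054] turn [-0.057, 0.1616, -0.3736]
```

servo_tool(series=[[1,[-0.07,0.012,0.03],[-0.01,0.03,-0.07]],[1,[-0.14,0.025,0.06],[-0.02,0.06,-0.14]],[1,[-0.21,0.037,0.09],[-0.03,0.09,-0.21]],[1,[-0.28,0.05,0.12],[-0.04,0.12,-0.28]],[1,[-0.35,0.063,0.15],[-0.057,0.162,-0.374]]])

```text
time: 21.42
tool_pos: [0.618, -0.1981, 0.2829]
tcp_rot: [-1.426, -2.798, 0.007]
wrist_force: [1.4, 1.2, -0.6]
gripper_width: 0.0918
grasp_force: 0.0
```

Run:
```python
from h import *
from workcell import sensors
s=sensors.sense();goto(s,[.644,-.306,.265],down(np.radians(36)))
```

```text
shift [-0.1282, -0.0528, 0.0228] turn [-0.003, 0.0011, -0.0001]
```

servo_tool(series=[[1,[-0.064,-0.026,0.011],[0,0,0]],[1,[-0.128,-0.053,0.023],[-0.003,0.001,0]],[1,[-0.128,-0.053,0.023],[-0.003,0.001,0]],[1,[-0.128,-0.053,0.023],[-0.003,0.001,0]]])

```text
time: 21.92
tool_pos: [0.643, -0.3039, 0.2653]
tcp_rot: [-1.433, -2.796, 0.003]
wrist_force: [0.4, -0.7, 0.5]
gripper_width: 0.0915
grasp_force: 0.0
```

```bash
cat > gr.py <<'E'
from h import *
import sys
def grasp(col,lean=.44,hover=.08,ref=None):
    s,i=pickle.load(open("w.pkl","rb"));c=cam(i,s);H=hsv(i)
    B=[b for b in blobs(mask(H,*COL[col]),100)];B.sort(key=lambda b:-b[1][4])
    for b in B:print((b[0]*1.5625).round(),b[1][4],cast(c,b[0],.046).round(4))
    if ref is not None:B=[b for b in B if np.linalg.norm(cast(c,b[0],.04)[:2]-ref)<.09]
    b,k=cast(c,B[0][0],.046),cast(c,B[1][0],.03);a=(k-b)[:2];L=np.hypot(*a);a/=L;ang=np.arctan2(a[1],a[0])
    q=cv2.minAreaRect(np.argwhere(B[0][2])[:,::-1].astype(np.float32));print("band-cap",L,"ang",np.degrees(ang),"band rect",q)
    gp=np.array([*(b[:2]+.017*a),.027]);Rt=down(ang+np.pi/2)*R.from_rotvec([0,lean,0]);z=Rt.apply([0,0,1]);t=gp-.003*z
    print("tcp",t,"band",b,"yaw deg",np.degrees(ang)+90);goto(s,t-hover*z,Rt)
E
python3 wl.py w10; python3 -c "
from gr import *
grasp('yel',ref=[.6,-.25])"
```

```text
[ 0.64297668 -0.30393785  0.26526329] [-0.443  0.466  1.399 -0.002  1.278 -1.066] 21.925
[400. 235.] 184 [ 0.629  -0.2829  0.046 ]Traceback (most recent call last):
  File "<string>", line 3, in <module>
    grasp('yel',ref=[.6,-.25])
    ~~~~~^^^^^^^^^^^^^^^^^^^^^
  File "gr.py", line 8, in grasp
    b,k=cast(c,B[0][0],.046),cast(c,B[1][0],.03);a=(k-b)[:2];L=np.hypot(*a);a/=L;ang=np.arctan2(a[1],a[0])
                                    ~^^^
IndexError: list index out of range
```

```bash
python3 -c "
from gr import *
s,i=pickle.load(open('w.pkl','rb'));H=hsv(i);c=cam(i,s)
u=proj(c,[.594,-.236,.046]);print(u,H[int(u[1])-3:int(u[1])+4:3,int(u[0])])
COL['yel']=((22,90,110),(36,255,255))
grasp('yel',ref=[.6,-.25])"
```

```text
[255.05542489 101.34406537] [[ 31 145 227]
 [ 31 140 228]
 [ 31 147 226]]
[400. 157.] 941 [ 0.5944 -0.2341  0.046 ]
[398. 235.] 389 [ 0.6279 -0.2833  0.046 ]
band-cap 0.0614907230808894 ang -55.841586635839604 band rect ((256.5, 100.0), (24.0, 39.0), 90.0)
tcp [ 0.60465226 -0.24919801  0.02971425] band [ 0.59438958 -0.23407333  0.046     ] yaw deg 34.158413364160396
shift [0.0411, 0.0002, 0.2039] turn [-0.005, 0.2937, 0.0177]
```

servo_tool(series=[[1,[0.015,0,0.06],[0,0.1,0.018]],[1,[0.03,0,0.13],[0,0.2,0.018]],[1,[0.041,0,0.19],[-0.005,0.293,0.018]],[1,[0.041,0,0.204],[-0.005,0.293,0.018]],[1,[0.041,0,0.204],[-0.005,0.293,0.018]]])

```text
time: 22.6
tool_pos: [0.625, -0.2775, 0.1042]
tcp_rot: [-1.283, -2.426, -0.284]
wrist_force: [0.9, 0.3, 0.5]
gripper_width: 0.0924
grasp_force: 0.0
```

Run:
```python
from h import *
from workcell import sensors
s=sensors.sense();print(s["joints"].round(3));Rt=down(np.radians(34.16))*R.from_rotvec([0,.44,0])
goto(s,[.6047,-.2492,.0297],Rt)
```

```text
[-0.513  0.783  1.283  0.189  1.471 -1.167]
shift [0.0003, -0.0011, 0.1028] turn [-0.0001, 0.0038, 0.0011]
```

servo_tool(series=[[1,[0,-0.001,0.05],[0,0.002,0]],[1,[0,-0.001,0.08],[0,0.003,0]],[1,[0,-0.001,0.101],[0,0.003,0]],[1,[0,-0.001,0.101],[0,0.003,0]],[0.3,[0,-0.001,0.101],[0,0.003,0]]])

```text
time: 23.22
tool_pos: [0.606, -0.2511, 0.0321]
tcp_rot: [-1.282, -2.423, -0.288]
wrist_force: [0.5, 0.6, 1.4]
gripper_width: 0.0839
grasp_force: 0.0
```

servo_tool(series=[[0,[0,0,0],[0,0,0]],[0,[0,0,0],[0,0,0]],[0,[0,0,0],[0,0,0]],[0,[0,0,0],[0,0,0]],[0,[0,0,0],[0,0,0]]])

```text
time: 23.85
tool_pos: [0.6047, -0.2506, 0.0302]
tcp_rot: [-1.281, -2.419, -0.288]
wrist_force: [-0.3, -1.2, 0.6]
gripper_width: 0.0457
grasp_force: 30.0
```

servo_tool(series=[[0,[0.03,0,-0.065],[0,0,0]],[0,[0.06,0,-0.13],[0,0,0]],[0,[0.09,0,-0.195],[0,0,0]],[0,[0.12,0,-0.26],[0,-0.1,0]],[0,[0.133,0,-0.283],[0.01,-0.22,0.03]]])

```text
time: 24.48
tool_pos: [0.6063, -0.2526, 0.2842]
tcp_rot: [-1.481, -2.657, -0.045]
wrist_force: [0.1, 0.7, -1.8]
gripper_width: 0.0461
grasp_force: 30.0
```

Run:
```python
from pl import *
z=R.from_rotvec([-1.281,-2.419,-.288]).apply([0,0,1]);t=np.arccos(-z[2])-np.pi/2;print("tilt",t)
place(.025,.28,tilt=t)
```

```text
tilt -1.1293159292368817
[ 0.60631126 -0.25255748  0.28417024] [-0.42  0.42  1.43  0.04  1.39 -0.98] 0.046077622965763454 29.99667316675186
target [0.52391533 0.21592484 0.28128184]
shift [0.5492, 0.2212, 0.0543] turn [0.2055, -0.787, 0.3954]
```

servo_tool(series=[[0,[0.068,0.028,0.007],[0.026,-0.1,0.05]],[0,[0.137,0.055,0.014],[0.052,-0.2,0.1]],[0,[0.206,0.083,0.02],[0.077,-0.295,0.148]],[0,[0.275,0.111,0.027],[0.103,-0.394,0.198]],[0,[0.343,0.138,0.034],[0.128,-0.49,0.247]]])

```text
time: 25.1
tool_pos: [0.5562, 0.0219, 0.2814]
tcp_rot: [1.668, 2.061, -0.667]
wrist_force: [1.0, -0.3, -2.4]
gripper_width: 0.046
grasp_force: 30.0
```

Run:
```python
from pl import *
place(.025,.28,tilt=-1.13)
```

```text
[0.55615889 0.02187316 0.28141839] [ 0.38  0.33  1.72 -0.6   1.39  0.37] 0.04600365811142266 29.995490312576294
target [0.52391539 0.21592571 0.28127998]
shift [0.1988, 0.0022, -0.1446] turn [0.0803, -0.3231, 0.163]
```

servo_tool(series=[[0,[0.05,0,-0.036],[0.02,-0.08,0.04]],[0,[0.1,0.001,-0.072],[0.04,-0.16,0.08]],[0,[0.15,0.002,-0.108],[0.06,-0.24,0.12]],[0,[0.199,0.002,-0.145],[0.08,-0.323,0.163]],[0,[0.199,0.002,-0.145],[0.08,-0.323,0.163]]])

```text
time: 25.72
tool_pos: [0.5227, 0.2182, 0.2774]
tcp_rot: [1.583, 1.49, -1.014]
wrist_force: [-0.4, 0.0, -1.9]
gripper_width: 0.0459
grasp_force: 30.0
```

Run:
```python
from pl import *
place(.025,.125,tilt=-1.13)
```

```text
[0.52266687 0.2181961  0.27735345] [ 0.76  0.7   1.43 -0.7   1.93  0.9 ] 0.045923073698264615 29.99916046857834
target [0.52391539 0.21592571 0.12627998]
shift [0.1696, 0.0035, 0.083] turn [0.001, 0.0003, 0.0074]
```

servo_tool(series=[[0,[0.06,0.001,0.029],[0,0,0.007]],[0,[0.12,0.002,0.058],[0,0,0.007]],[0,[0.17,0.003,0.083],[0,0,0.007]],[0,[0.17,0.003,0.083],[0,0,0.007]]])

```text
time: 26.22
tool_pos: [0.5241, 0.2114, 0.1279]
tcp_rot: [1.595, 1.478, -1.01]
wrist_force: [0.7, -0.1, -1.3]
gripper_width: 0.0457
grasp_force: 30.0
```

Run:
```python
from pl import *
place(.025,.1065,tilt=-1.13)
```

```text
[0.52409973 0.21144107 0.12789565] [ 0.75  0.88  1.46 -0.67  1.75  1.05] 0.04572775488668922 29.999010264873505
target [0.52391539 0.21592571 0.10777998]
shift [0.0251, -0.0006, 0.0057] turn [-0.0018, -0.0008, -0.0007]
```

servo_tool(series=[[0,[0.01,0,0.0035],[0,0,0]],[0,[0.018,0,0.005],[0,0,0]],[0,[0.022,0,0.006],[0,0,0]],[0,[0.024,0,0.007],[0,0,0]],[0,[0.024,0,0.007],[0,0,0]]])

```text
time: 26.85
tool_pos: [0.5254, 0.2164, 0.1103]
tcp_rot: [1.597, 1.477, -1.004]
wrist_force: [-0.4, -0.4, -0.7]
gripper_width: 0.0458
grasp_force: 30.0
```

servo_tool(series=[[0,[0.0012,0,0.0006],[0,0,0]],[0,[0.0024,0,0.0011],[0,0,0]],[0,[0.0024,0,0.0011],[0,0,0]]])

```text
time: 27.22
tool_pos: [0.5255, 0.2164, 0.1092]
tcp_rot: [1.596, 1.476, -1.004]
wrist_force: [0.3, 2.3, 5.5]
gripper_width: 0.0459
grasp_force: 30.0
```

servo_tool(series=[[0,[0.0012,0,0.0006],[0,0,0]],[0,[0,0,0],[0,0,0]],[0.7,[0,0,0],[0,0,0]],[0.7,[0,0,0],[0,0,0]],[0.7,[0,0,0],[0,0,0]]])

```text
time: 27.85
tool_pos: [0.5253, 0.2163, 0.1078]
tcp_rot: [1.597, 1.478, -1.004]
wrist_force: [0.2, 0.1, -0.6]
gripper_width: 0.0641
grasp_force: 0.0
```

servo_tool(series=[[0.7,[0,0,0],[0,0,0]],[0.7,[0,0,-0.05],[0,0,0]],[0.7,[0,0,-0.1],[0,0,0]],[0.7,[-0.05,0,-0.14],[0,0,0]],[0.7,[-0.11,0,-0.16],[0,0,0]]])

```text
time: 28.48
tool_pos: [0.5305, 0.295, 0.2431]
tcp_rot: [1.595, 1.478, -1.004]
wrist_force: [-0.2, -0.7, 1.0]
gripper_width: 0.0645
grasp_force: 0.0
```

Run:
```python
from h import *
from workcell import viewer,sensors
COL['yel']=((22,90,110),(36,255,255))
D={n:viewer.get_image(n) for n in("top","scene")};pickle.dump(D,open("im3.pkl","wb"))
for n,d in D.items():
  c=cam(d)
  for k in("green","yel","blue"):
    for b in blobs(mask(hsv(d),*COL[k]),25):
      p=cast(c,b[0],.151)
      if .4<p[0]<.75 and -.5<p[1]<.4: print(n,k,b[0].round(),b[1][4],"z.151",p.round(3)[:2],"z.043",cast(c,b[0],.043).round(3)[:2],"z.09",cast(c,b[0],.09).round(3)[:2])
s=sensors.sense();print(s["tool_pos"]);goto(s,[.55,.10,.33],down(0.1))
```

```text
top green [146. 156.] 55 z.151 [0.631 0.259] z.043 [0.667 0.291] z.09 [0.651 0.277]
top green [346. 199.] 102 z.151 [ 0.466 -0.323] z.043 [ 0.486 -0.352] z.09 [ 0.477 -0.34 ]
top green [364. 202.] 43 z.151 [ 0.454 -0.375] z.043 [ 0.473 -0.41 ] z.09 [ 0.465 -0.394]
top yel [162. 189.] 124 z.151 [0.527 0.213] z.043 [0.553 0.24 ] z.09 [0.542 0.229]
top yel [173. 197.] 41 z.151 [0.501 0.18 ] z.043 [0.524 0.204] z.09 [0.514 0.194]
top blue [242. 141.] 408 z.151 [ 0.661 -0.03 ] z.043 [ 0.701 -0.029] z.09 [ 0.683 -0.029]
top blue [376. 164.] 146 z.151 [ 0.568 -0.424] z.043 [ 0.598 -0.464] z.09 [ 0.585 -0.447]
top blue [195. 190.] 81 z.151 [0.518 0.116] z.043 [0.543 0.133] z.09 [0.532 0.126]
scene green [173. 250.] 197 z.151 [ 0.576 -0.37 ] z.043 [ 0.502 -0.356] z.09 [ 0.534 -0.362]
scene green [151. 256.] 72 z.151 [ 0.566 -0.424] z.043 [ 0.49  -0.415] z.09 [ 0.523 -0.419]
scene yel [349. 156.] 121 z.151 [0.523 0.212] z.043 [0.442 0.287] z.09 [0.478 0.255]
scene yel [346. 175.] 150 z.151 [0.578 0.161] z.043 [0.503 0.231] z.09 [0.536 0.201]
scene blue [321. 166.] 102 z.151 [0.514 0.117] z.043 [0.433 0.182] z.09 [0.468 0.154]
scene blue [319. 185.] 107 z.151 [0.572 0.072] z.043 [0.497 0.133] z.09 [0.53  0.106]
[0.53179555 0.29491659 0.24764914]
shift [-0.1971, 0.042, 0.1728] turn [-0.0598, 0.7462, -0.1079]
```

Yellow is upright at (0.525, 0.212), and blue is still at (0.517, 0.116). Green next.

servo_tool(series=[[1,[-0.04,0.008,0.0],[-0.008,0.1,-0.013]],[1,[-0.09,0.017,0.04],[-0.017,0.22,-0.03]],[1,[-0.13,0.026,0.08],[-0.03,0.34,-0.048]],[1,[-0.16,0.035,0.13],[-0.04,0.46,-0.065]],[1,[-0.197,0.042,0.172],[-0.05,0.58,-0.083]]])

```text
time: 29.2
tool_pos: [0.5492, 0.0989, 0.326]
tcp_rot: [2.02, 2.161, -0.269]
wrist_force: [0.3, -0.1, -0.5]
gripper_width: 0.092
grasp_force: 0.0
```

Run:
```python
from h import *
from workcell import sensors
s=sensors.sense();print(s["tool_pos"],s["joints"].round(2));goto(s,[.470,-.44,.265],down(np.radians(-10)))
```

```text
[0.54918147 0.09889204 0.32600678] [ 0.32  0.21  1.64 -0.24  1.37  0.31]
shift [-0.6259, -0.1419, 0.2398] turn [0.0102, 0.1662, 0.1606]
```

servo_tool(series=[[1,[-0.07,-0.016,0.018],[0,0.03,0.03]],[1,[-0.14,-0.032,0.038],[0.004,0.06,0.06]],[1,[-0.21,-0.048,0.065],[0.006,0.09,0.09]],[1,[-0.28,-0.064,0.095],[0.008,0.12,0.12]],[1,[-0.35,-0.08,0.125],[0.01,0.166,0.161]]])

```text
time: 29.82
tool_pos: [0.5035, -0.2013, 0.2999]
tcp_rot: [2.408, 2.013, -0.004]
wrist_force: [0.7, -0.6, 0.5]
gripper_width: 0.0917
grasp_force: 0.0
```

Run:
```python
from h import *
from workcell import sensors
s=sensors.sense();print(s["tool_pos"]);goto(s,[.470,-.44,.265],down(np.radians(-10)))
```

```text
[ 0.50347839 -0.20125749  0.29986667]
shift [-0.301, 0.0117, 0.0447] turn [0.0, 0.0025, -0.0025]
```

servo_tool(series=[[1,[-0.075,0.003,0.011],[0,0.002,0]],[1,[-0.15,0.006,0.022],[0,0.002,0]],[1,[-0.225,0.009,0.033],[0,0.002,0]],[1,[-0.301,0.012,0.045],[0,0.002,0]],[1,[-0.301,0.012,0.045],[0,0.002,0]]])

```text
time: 30.45
tool_pos: [0.4695, -0.4419, 0.2636]
tcp_rot: [-2.413, -2.011, 0.005]
wrist_force: [-0.2, -0.2, 0.8]
gripper_width: 0.092
grasp_force: 0.0
```

```bash
python3 wl.py w11; python3 -c "
from gr import *
grasp('green',ref=[.48,-.38])"
```

```text
[ 0.46949187 -0.44189162  0.26359916] [-0.756  0.361  1.56  -0.003  1.222 -0.574] 30.45
[406. 149.] 877 [ 0.4903 -0.3533  0.046 ]
[404. 229.] 331 [ 0.4787 -0.4118  0.046 ]
band-cap 0.06140014753493969 ang -101.14440895738987 band rect ((260.0, 95.5), (23.0, 38.0), 90.0)
tcp [ 0.4867688  -0.37119897  0.02971425] band [ 0.49030158 -0.35326582  0.046     ] yaw deg -11.14440895738987
shift [0.0487, 0.0053, 0.2018] turn [-0.0037, 0.2948, 0.0085]
```

servo_tool(series=[[1,[0.016,0.002,0.06],[0,0.1,0.008]],[1,[0.032,0.004,0.13],[0,0.2,0.008]],[1,[0.049,0.005,0.19],[-0.004,0.295,0.008]],[1,[0.049,0.005,0.202],[-0.004,0.295,0.008]],[1,[0.049,0.005,0.202],[-0.004,0.295,0.008]]])

```text
time: 31.12
tool_pos: [0.4823, -0.4008, 0.1048]
tcp_rot: [-2.176, -1.801, -0.486]
wrist_force: [-0.5, 0.1, -0.2]
gripper_width: 0.0919
grasp_force: 0.0
```

Run:
```python
from h import *
from workcell import sensors
s=sensors.sense();print(s["joints"].round(3));Rt=down(np.radians(-11.14))*R.from_rotvec([0,.44,0])
goto(s,[.4868,-.3712,.0297],Rt)
```

```text
[-0.874  0.644  1.555  0.355  1.248 -0.851]
shift [-0.0059, -0.0017, 0.1009] turn [-0.0002, 0.0018, 0.0041]
```

servo_tool(series=[[1,[-0.005,-0.002,0.05],[0,0.002,0.004]],[1,[-0.005,-0.002,0.08],[0,0.002,0.004]],[1,[-0.005,-0.002,0.1],[0,0.002,0.004]],[1,[-0.005,-0.002,0.1],[0,0.002,0.004]],[0.3,[-0.005,-0.002,0.1],[0,0.002,0.004]]])

```text
time: 31.75
tool_pos: [0.4872, -0.372, 0.0316]
tcp_rot: [-2.18, -1.793, -0.49]
wrist_force: [-0.2, 0.4, 0.2]
gripper_width: 0.0839
grasp_force: 0.0
```

servo_tool(series=[[0,[0,0,0],[0,0,0]],[0,[0,0,0],[0,0,0]],[0,[0,0,0],[0,0,0]],[0,[0,0,0],[0,0,0]],[0,[0,0,0],[0,0,0]]])

```text
time: 32.38
tool_pos: [0.4862, -0.3711, 0.0299]
tcp_rot: [-2.178, -1.79, -0.49]
wrist_force: [-0.7, -1.5, 1.5]
gripper_width: 0.0457
grasp_force: 30.0
```

servo_tool(series=[[0,[0.03,0,-0.065],[0,0,0]],[0,[0.06,0,-0.13],[0,0,0]],[0,[0.09,0,-0.195],[0,0,0]],[0,[0.12,0,-0.26],[0,-0.1,0]],[0,[0.133,0,-0.283],[0,-0.22,0]]])

```text
time: 33.0
tool_pos: [0.4868, -0.3738, 0.2839]
tcp_rot: [-2.378, -1.951, -0.131]
wrist_force: [-0.3, 0.5, -2.1]
gripper_width: 0.0459
grasp_force: 30.0
```

Run:
```python
from pl import *
z=R.from_rotvec([-2.178,-1.79,-.49]).apply([0,0,1]);t=np.arccos(-z[2])-np.pi/2;print("tilt",t)
place(.116,.28,tilt=t)
```

```text
tilt -1.1278924305631968
[ 0.48683842 -0.37384869  0.28394351] [-0.71  0.32  1.58  0.1   1.29 -0.54] 0.04587430641336417 29.997519850730896
target [0.53055819 0.30667731 0.28128569]
shift [0.8399, -0.113, 0.0915] turn [-0.0398, -0.8208, -0.0788]
```

servo_tool(series=[[0,[0.076,-0.01,0.008],[-0.004,-0.08,-0.008]],[0,[0.152,-0.02,0.016],[-0.008,-0.16,-0.016]],[0,[0.228,-0.03,0.025],[-0.012,-0.24,-0.024]],[0,[0.304,-0.04,0.033],[-0.016,-0.32,-0.032]],[0,[0.38,-0.051,0.041],[-0.02,-0.4,-0.04]]])

```text
time: 33.62
tool_pos: [0.5052, -0.0621, 0.2825]
tcp_rot: [2.079, 1.813, -0.501]
wrist_force: [1.6, -0.0, -2.2]
gripper_width: 0.0457
grasp_force: 30.0
```

Run:
```python
from pl import *
place(.116,.28,tilt=-1.13)
```

```text
[ 0.50519687 -0.06206036  0.28251871] [ 0.18  0.2   1.83 -0.49  1.29  0.5 ] 0.04569336589545346 29.997601211071014
target [0.53055839 0.30668001 0.28127998]
shift [0.407, -0.0287, -0.2168] turn [-0.0184, -0.4252, -0.0375]
```

servo_tool(series=[[0,[0.065,-0.005,-0.035],[-0.003,-0.07,-0.006]],[0,[0.13,-0.01,-0.07],[-0.006,-0.14,-0.012]],[0,[0.195,-0.014,-0.104],[-0.009,-0.21,-0.018]],[0,[0.26,-0.018,-0.138],[-0.012,-0.28,-0.024]],[0,[0.325,-0.023,-0.173],[-0.015,-0.34,-0.03]]])

```text
time: 34.25
tool_pos: [0.5253, 0.2328, 0.2812]
tcp_rot: [1.692, 1.555, -0.922]
wrist_force: [1.9, -0.4, -1.5]
gripper_width: 0.046
grasp_force: 30.0
```

Run:
```python
from pl import *
place(.116,.28,tilt=-1.13)
```

```text
[0.52529484 0.23281935 0.28117201] [ 0.75  0.65  1.41 -0.64  1.87  0.9 ] 0.04603167448287154 29.999115765094757
target [0.53055839 0.30668001 0.28127998]
shift [0.0498, -0.001, -0.078] turn [-0.0041, -0.0856, -0.0056]
```

servo_tool(series=[[0,[0.025,0,-0.039],[-0.002,-0.043,-0.003]],[0,[0.05,-0.001,-0.078],[-0.004,-0.086,-0.006]],[0,[0.05,-0.001,-0.078],[-0.004,-0.086,-0.006]],[0,[0.05,-0.001,-0.078],[-0.004,-0.086,-0.006]]])

```text
time: 34.75
tool_pos: [0.5309, 0.3039, 0.2814]
tcp_rot: [1.594, 1.481, -1.009]
wrist_force: [0.5, -0.0, -2.1]
gripper_width: 0.0458
grasp_force: 30.0
```

Run:
```python
from pl import *
place(.116,.125,tilt=-1.13)
```

```text
[0.53091992 0.30391616 0.28140983] [ 0.83  0.79  1.23 -0.68  2.04  0.9 ] 0.045762303129278446 29.998847544193268
target [0.53055839 0.30668001 0.12627998]
shift [0.1766, -0.0005, 0.0801] turn [-0.0008, -0.0016, 0.0003]
```

servo_tool(series=[[0,[0.06,0,0.027],[0,0,0]],[0,[0.12,0,0.054],[0,0,0]],[0,[0.176,0,0.08],[0,0,0]],[0,[0.176,0,0.08],[0,0,0]],[0,[0.176,0,0.08],[0,0,0]]])

```text
time: 35.38
tool_pos: [0.5319, 0.3066, 0.1296]
tcp_rot: [1.596, 1.479, -1.006]
wrist_force: [-0.1, 0.5, -0.6]
gripper_width: 0.0459
grasp_force: 30.0
```

Run:
```python
from pl import *
place(.116,.1075,tilt=-1.13)
```

```text
[0.53188553 0.30661765 0.12962793] [ 0.83  0.96  1.26 -0.63  1.88  1.03] 0.04590684462426463 29.998855590820312
target [0.53055839 0.30668001 0.10877998]
shift [0.0235, -0.0017, 0.0112] turn [-0.0008, -0.0023, -0.0013]
```

servo_tool(series=[[0,[0.01,-0.001,0.005],[0,-0.001,0]],[0,[0.018,-0.001,0.009],[0,-0.001,0]],[0,[0.022,-0.001,0.0105],[0,-0.001,0]],[0,[0.0235,-0.001,0.0112],[0,-0.001,0]],[0,[0.0235,-0.001,0.0112],[0,-0.001,0]]])

```text
time: 36.0
tool_pos: [0.5302, 0.3069, 0.1071]
tcp_rot: [1.592, 1.478, -1.01]
wrist_force: [-1.7, 0.4, 4.9]
gripper_width: 0.0464
grasp_force: 30.0
```

servo_tool(series=[[0,[0.0012,0,0.0006],[0,0,0]],[0,[0.0024,0,0.0011],[0,0,0]],[0,[0.0024,0,0.0011],[0,0,0]]])

```text
time: 36.38
tool_pos: [0.5302, 0.307, 0.107]
tcp_rot: [1.592, 1.476, -1.01]
wrist_force: [-2.6, 2.4, 14.5]
gripper_width: 0.0462
grasp_force: 30.0
```

servo_tool(series=[[0,[-0.0015,0,-0.0007],[0,0,0]],[0.7,[-0.0015,0,-0.0007],[0,0,0]],[0.7,[-0.0015,0,-0.0007],[0,0,0]],[0.7,[-0.0015,0,-0.0007],[0,0,0]],[0.7,[-0.0015,0,-0.0007],[0,0,0]]])

```text
time: 37.0
tool_pos: [0.5303, 0.3069, 0.1054]
tcp_rot: [1.592, 1.479, -1.009]
wrist_force: [-0.0, -0.9, 0.6]
gripper_width: 0.0645
grasp_force: 0.0
```

servo_tool(series=[[0.7,[0,0,-0.04],[0,0,0]],[0.7,[0,0,-0.09],[0,0,0]],[0.7,[-0.03,0,-0.13],[0,0,0]],[0.7,[-0.09,0,-0.15],[0,0,0]],[0.7,[-0.09,0,-0.15],[0,0,0]]])

```text
time: 37.62
tool_pos: [0.537, 0.3854, 0.226]
tcp_rot: [1.597, 1.479, -1.002]
wrist_force: [0.1, 0.4, 0.5]
gripper_width: 0.0646
grasp_force: 0.0
```

Run:
```python
from pl import *
from workcell import viewer
COL['yel']=((22,90,110),(36,255,255));COL['orange']=((5,170,120),(17,255,255))
D={n:viewer.get_image(n) for n in("top","scene")}
for n,d in D.items():
  c=cam(d)
  for k,z in(("green",.161),("yel",.161),("blue",.161),("orange",.085),("red",.09)):
    for b in blobs(mask(hsv(d),*COL[k]),25):
      p=cast(c,b[0],z);q=p-deck
      if .4<p[0]<.6 and .0<p[1]<.4: print(n,k,b[0].round(),b[1][4],"in deck",(q@ex).round(3),(q@ey).round(3))
a=D["scene"]["color"][90:250,230:443,::-1];b=D["top"]["color"][140:260,90:250,::-1]
cv2.imwrite("pics/end.png",np.hstack([cv2.resize(a,(400,300)),cv2.resize(b,(400,300))]))
s=sensors.sense();print(s["tool_pos"],s["wrist_force"],s["time"])
```

```text
top green [131. 189.] 91 in deck -0.002 0.116
top yel [162. 189.] 124 in deck 0.001 0.027
top yel [173. 197.] 40 in deck -0.023 -0.008
top blue [195. 190.] 83 in deck -0.001 -0.07
top orange [210. 223.] 55 in deck -0.087 -0.11
top red [226. 196.] 81 in deck -0.003 -0.155
scene green [375. 147.] 90 in deck 0.006 0.111
scene green [370. 165.] 104 in deck 0.063 0.058
scene yel [349. 156.] 121 in deck 0.007 0.021
scene yel [346. 175.] 149 in deck 0.066 -0.025
scene blue [321. 166.] 102 in deck 0.006 -0.073
scene blue [319. 185.] 105 in deck 0.066 -0.114
scene orange [293. 169.] 111 in deck -0.081 -0.113
scene red [293. 192.] 126 in deck 0.006 -0.16
[0.5360908  0.38442872 0.22206196] [-1.07120519 -0.23885644 -1.03587994] 37.725
```

View pics/end.png

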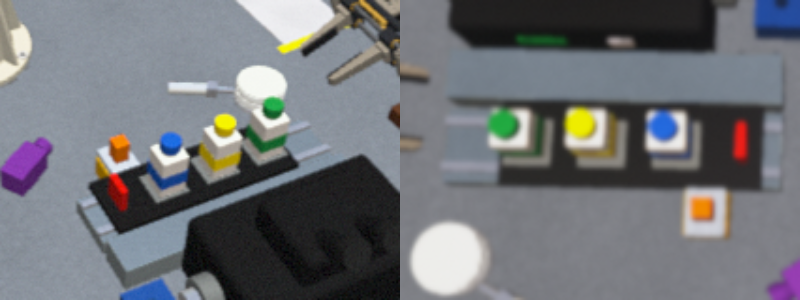

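The picture shows blue (170,165), yellow (222,150) and green (270,125) all upright on the deck. The pin head is seated on the tongue at (120,150), and the gripper is clear. I'm handing in.

```bash
python3 -c "
from workcell import ctrl
print(ctrl.close_job())"
```

```text
the job is handed in; nothing more can be done
None
```

I handed the job in at about 38 s: the deck is lined up and locked with the pin home, the blue, yellow and green bottles all stand upright on the deck, and the robot is touching nothing; the hand-in returned no verdict.

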